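# Press the inserts into the printed knobs on the index table and bin them by kind

### The arm

A 7-joint arm with a two-finger parallel gripper is mounted at the origin on the work surface. World frame = base frame: x ahead of the robot, y to its left, z up, the work surface at z = 0. Lengths are in mm, angles in rad, forces in N, time in s.
With the tool pointing down it reaches from about 425 to 925 mm from the base axis. Payload 6.8 kg.
Tool frame: the origin (TCP) lies at the very end of the fingers, on their centre line; the grasp point (between the pads) lies grasp_offset behind it (grasp_offset is the distance from the TCP to the grasp point, in mm); z points along the fingers, y is the line along which they close (so a half turn about z gives the same grasp; the last joint's range is limited). The gripper opens to 85 mm and grips with 20 to 120 N. Pads are 22 mm wide; open, the fingers measure 114 mm over their backs; the gripper's body (76 mm by 85 mm) begins 54 mm behind the grasp point. The pads swing forward as they close: fully open they stand 13 mm farther back than shut.
Start: joints at [-1.28, 0.477, 0.022, 1.555, -0.011, 1.109, -0.083], TCP at [262.109, 622.051, 201.908] pointing down, gripper open.
Joint ranges: [-2.96, 2.96], [-0.34, 2.1], [-1.41, 1.46], [0.24, 2.44], [-1.37, 4.51], [0.17, 1.92], [-2.96, 2.96]. Speed limits (rad/s): [2.39, 2.39, 3.14, 3.14, 3.14, 3.14, 3.14].

### API

Orientations are given as a unit quaternion [x, y, z, w].
In Python, from bench import * gives the robot as it stands. The module is installed in compiled form; this text tells all that it offers.
- The arm moves only by the tool apply_moves, never from a script. Its argument "rows" is a list of rows, each a list of 6 numbers: the shift along the tool's x, y, z each as a share of 0.75 m, from -1 to 1, then the turn, a rotation vector about the tool's x, y, z each as a share of 8 degrees, from -1 to 1. In form: [[dx, dy, dz, rx, ry, rz], ...]. A call has 1 to 12 rows; each row shifts and turns the commanded pose from where the row before left it, along the tool's axes as they then stand; what a row does not reach is not made up. A row lasts 1/10 s, in which the tool goes at most 50 mm and 8.59 degrees, less where a joint would pass 70% of its speed; a pose out of reach is approached as far as the arm can. A call with a number of a shift or a turn outside -1 to 1 is refused whole. A call with a gripper value outside its range is refused whole. "hand" is the opening, from 0 (shut) to 1 (fully open), set as the call begins (left out, the last holds). The fingers move at their own pace and stop on an object; "squeeze" is the grip in N (left out, the last holds). Time passes only in rows, so rows that do not move let the fingers close. It gives the time, the measured TCP pose, the force, the opening and the grip force at its end, in the units of the state.
- get_obs(): the state, without advancing time (a new reading comes with each control period).
- grab_frame(name): name is "scene" or "top" or "wrist"; returns the picture (384x512x3 uint8, red, green, blue); there is no depth.
- camera_model(name): a dict with "camera_matrix" (3x3 intrinsics, pixels), "rvec" (rotation vector, rad) and "tvec" (3), from world to camera coordinates, as OpenCV has them. Camera axes: x right, y down, z forward; pixel columns grow to the right and rows downward; lengths in mm; the calibration is good to about 2 mm. A picture is of the moment at which its call begins: read the wrist's pose just before it. camera_model takes no time and is no camera call; for the wrist camera it gives the pose at the moment of the call.
- finish_job(): hands the job in; it is judged then, once.
The state is a dict: "time": time; "qpos": joint angles; "qvel": joint speeds; "tau": joint torques, N m; "ee_pos": TCP position; "orientation": TCP orientation; "wrist_force": force on the tool from outside, world axes, zero at the start; "moment": the same for the moment, N m; "finger_gap": opening from 0.0 (shut) to 1.0 (fully open); "gripper_force": force on a finger pad.
Only numpy, scipy, OpenCV 4.12 (cv2) and the standard library are available. Lean on these libraries where they do the work, as an engineer would, in place of code of your own. Each camera call takes 0.05 s, during which the arm holds its last target. There are 200 camera calls.

### The job

Finish the batch of printed knobs waiting on the index table: turn the table by its pegs to bring each loaded nest under the ram and push the treadle down to its stop, so that every brass insert is pressed in level with its hub (with the press, never with the fingers). Then turn the last one clear, take the knobs off and put each in the stacking bin that already holds its kind, leaving the table clicked into a station, the treadle up, and the bins standing on the bench; do not disturb the other things on the bench.

Things in the scene. Friction and masses are not known exactly. Their poses are not given: they have to be found in the camera images.
- station (a point): fixed point on the index table's top (60 mm above the bench) right under the ram. Axes are the machine's: the table's axis is 95 mm away along -y, the press column on the +y side. The ram's 20 mm tip waits 65 mm above this point and comes down to 44 mm. The press's guide arm (36 mm wide in x, underside 167 mm above the bench) covers it, so a knob here cannot be reached from above.
- index_table (a joint): angle of the index table, rad, 0 at the start, anticlockwise from above positive; free both ways. A spring roller clicks it in every 72 degrees; let go, it runs to the nearest station. About 6 N at a peg turns it. Disc 280 mm across with five nests 95 mm from its axis, the first under the ram at 0 and empty at the start; octagonal fences 8 mm high hold the knobs with 2 mm of play.
- peg0 (a point): one of the table's five like pegs (every 72 degrees, 125 mm from its axis, midway between nests; this one 36 degrees anticlockwise of the first nest): a steel pin with a black round grip 18 mm in diameter, 30 mm tall, top 155 mm above the bench. This point is on its axis 13 mm below the top, the height to pinch it, and turns with the table.
- treadle (a joint): angle of the spring treadle, rad: 0 up, 0.35 at its stop, where the ram is right down; springs back when let go. About 5 N on the pad starts it, about 17 N holds it at the stop with an insert under the ram.
- pad (a point): centre of the top of the treadle's rubber pad (54 x 46 mm), beside the press. 86 mm above the bench when up, about 42 mm at the stop; it swings about a hinge 120 mm away along the station's +x and 45 mm above the bench.
- star1: white printed star knob, five round lobes, 66 mm over the lobes. Lies head down in a nest. Origin: centre of the underside; +z runs up the hub. Head 18 mm thick, above it a round hub 32 mm in diameter, top 44 mm above the origin: grip it there. About 80 g. Absent (None) in some runs.
- star2: white printed star knob like star1. Lies head down in a nest. Origin: centre of the underside; +z runs up the hub. Head 18 mm thick, above it a round hub 32 mm in diameter, top 44 mm above the origin: grip it there. About 80 g. Absent (None) in some runs.
- wing1: white printed wing knob, its head a dog-bone bar 66 mm long and 24 mm wide along its x. Lies head down in a nest. Origin: centre of the underside; +z runs up the hub. Head 18 mm thick, above it a round hub 32 mm in diameter, top 44 mm above the origin: grip it there. About 80 g. Absent (None) in some runs.
- wing2: white printed wing knob like wing1. Lies head down in a nest. Origin: centre of the underside; +z runs up the hub. Head 18 mm thick, above it a round hub 32 mm in diameter, top 44 mm above the origin: grip it there. About 80 g. Absent (None) in some runs.
- star1_insert: brass insert in the hub of star1, 14 mm in diameter, on its axis. Origin: centre of its top, 52 mm above the knob's origin at the start (8 mm proud of the hub), 44 mm when pressed level. About 14 N pushes it in and it stays where it is left. None when star1 is absent.
- star2_insert: brass insert in the hub of star2, 14 mm in diameter, on its axis. Origin: centre of its top, 52 mm above the knob's origin at the start (8 mm proud of the hub), 44 mm when pressed level. About 14 N pushes it in and it stays where it is left. None when star2 is absent.
- wing1_insert: brass insert in the hub of wing1, 14 mm in diameter, on its axis. Origin: centre of its top, 52 mm above the knob's origin at the start (8 mm proud of the hub), 44 mm when pressed level. About 14 N pushes it in and it stays where it is left. None when wing1 is absent.
- wing2_insert: brass insert in the hub of wing2, 14 mm in diameter, on its axis. Origin: centre of its top, 52 mm above the knob's origin at the start (8 mm proud of the hub), 44 mm when pressed level. About 14 N pushes it in and it stays where it is left. None when wing2 is absent.
- bin_star: loose yellow honeycomb stacking bin, 240 mm long in x, 124 wide in y, 85 high (front, at -x, 45 high), walls 4 mm, floor 5 mm; origin: centre of its underside. A finished star knob (part of the bin, not to be taken out) stands in it at x = +80 mm, its top 49 mm above the bench. For star knobs. 0.35 kg.
- bin_wing: the same bin with a finished wing knob standing in it at x = +80 mm: for wing knobs. Origin and sizes as bin_star.
- scraper: metal print scraper with a black handle, 220 mm, lying on the bench; leave it alone
- glue_bottle: white bottle, 48 mm in diameter, 120 mm tall; leave it alone
- cutters: flush cutters lying flat, 130 mm long; leave them alone
- insert_tub: white round tub of spare brass inserts, 80 mm in diameter, 32 mm high; leave it alone
Things that resemble listed ones, but are neither listed nor needed, are in the scene too. What is shaped like the star1 but black, orange or purple is not meant.

How it is judged (in metres and radians):
On the way, in this order (a step that is already met when the one before it is completed fails the run):
1. the table has been indexed by at least one station and clicked in ((value of joint index_table above 1.17 rad or value of joint index_table below -1.17 rad) and (value of joint index_table between -11.3697 and -11.2497 rad or value of joint index_table between -10.1131 and -9.9931 rad or value of joint index_table between -8.85646 and -8.73646 rad or value of joint index_table between -7.59982 and -7.47982 rad or value of joint index_table between -6.34319 and -6.22319 rad or value of joint index_table between -5.08655 and -4.96655 rad or value of joint index_table between -3.82991 and -3.70991 rad or value of joint index_table between -2.57327 and -2.45327 rad or value of joint index_table between -1.31664 and -1.19664 rad or value of joint index_table between -0.06 and 0.06 rad or value of joint index_table between 1.19664 and 1.31664 rad or value of joint index_table between 2.45327 and 2.57327 rad or value of joint index_table between 3.70991 and 3.82991 rad or value of joint index_table between 4.96655 and 5.08655 rad or value of joint index_table between 6.22319 and 6.34319 rad or value of joint index_table between 7.47982 and 7.59982 rad or value of joint index_table between 8.73646 and 8.85646 rad or value of joint index_table between 9.9931 and 10.1131 rad or value of joint index_table between 11.2497 and 11.3697 rad)), for 0.2 s.
2. every insert is pressed level with its hub (within 2 mm) (z of star1_insert in the frame of star1 below 0.046 m and z of star2_insert in the frame of star2 below 0.046 m and z of wing1_insert in the frame of wing1 below 0.046 m and z of wing2_insert in the frame of wing2 below 0.046 m), for 0.2 s.
At the end, for the whole second after the job is handed in: every knob present rests inside the bin of its kind (origin under 72 mm above the bin's underside), its insert level with its hub within 2 mm; the table is within 0.06 rad of a station, the treadle is up (under 0.04 rad), both bins stand level on the bench (all of step 2 and x of star1 in the frame of bin_star between -0.115 and 0.115 m and y of star1 in the frame of bin_star between -0.058 and 0.058 m and z of star1 in the frame of bin_star between 0 and 0.072 m and linear speed of each of star1, star2, wing1, wing2 below 0.03 m/s and x of star2 in the frame of bin_star between -0.115 and 0.115 m and y of star2 in the frame of bin_star between -0.058 and 0.058 m and z of star2 in the frame of bin_star between 0 and 0.072 m and x of wing1 in the frame of bin_wing between -0.115 and 0.115 m and y of wing1 in the frame of bin_wing between -0.058 and 0.058 m and z of wing1 in the frame of bin_wing between 0 and 0.072 m and x of wing2 in the frame of bin_wing between -0.115 and 0.115 m and y of wing2 in the frame of bin_wing between -0.058 and 0.058 m and z of wing2 in the frame of bin_wing between 0 and 0.072 m and (value of joint index_table between -11.3697 and -11.2497 rad or value of joint index_table between -10.1131 and -9.9931 rad or value of joint index_table between -8.85646 and -8.73646 rad or value of joint index_table between -7.59982 and -7.47982 rad or value of joint index_table between -6.34319 and -6.22319 rad or value of joint index_table between -5.08655 and -4.96655 rad or value of joint index_table between -3.82991 and -3.70991 rad or value of joint index_table between -2.57327 and -2.45327 rad or value of joint index_table between -1.31664 and -1.19664 rad or value of joint index_table between -0.06 and 0.06 rad or value of joint index_table between 1.19664 and 1.31664 rad or value of joint index_table between 2.45327 and 2.57327 rad or value of joint index_table between 3.70991 and 3.82991 rad or value of joint index_table between 4.96655 and 5.08655 rad or value of joint index_table between 6.22319 and 6.34319 rad or value of joint index_table between 7.47982 and 7.59982 rad or value of joint index_table between 8.73646 and 8.85646 rad or value of joint index_table between 9.9931 and 10.1131 rad or value of joint index_table between 11.2497 and 11.3697 rad) and value of joint treadle below 0.04 rad and angle between each of bin_star, bin_wing's own z axis and vertical below 0.1 rad and height (world z) of each of bin_star, bin_wing below 0.01 m); the robot touches nothing.
It fails at once if a bystander is pushed more than 40 mm from its place (distance of any of scraper, glue_bottle, cutters, insert_tub from where it was at the start of the episode above 0.04 m).
It fails at once if the fingers press on an insert (more than 9 N) (contact force between the fingers and star1_insert above 9 N or contact force between the fingers and star2_insert above 9 N or contact force between the fingers and wing1_insert above 9 N or contact force between the fingers and wing2_insert above 9 N).
Of star1, star2, wing1, wing2 only 3 to 4 are there at a start; the rules pass over those that are not, and their reading is None.
At some moment in a run one of bin_star, bin_wing may be knocked a few centimetres aside while the robot is not near it.
Once in a run the grip may slacken for a moment while it holds something.
It also fails if it takes over 210 s, if anything falls off the work surface, if the arm or the gripper's body presses on something with over 40 N, if the wrist force passes 120 N, or if a joint passes its speed limit or range.

## Working session

There is one attempt and no reset: what is moved stays moved. The work goes in short steps, Python scripts to look and compute and a tool call to move; the robot and the scene stay as the last step left them, time stands still between calls to the robot, and variables do not carry over. Pictures are saved under pics/ and viewed, at most 14 in all, crops included, and the job is handed in when it is done.

Besides the shell and the picture viewer there is one more tool, called in YAML: its name, and indented under it one key for each argument. apply_moves: Moves the arm, as the interface text tells. Its arguments: {"type":"object","properties":{"rows":{"type":"array"},"hand":{"type":"number"},"squeeze":{"type":"number"}},"required":["rows"]}

```bash
mkdir -p pics
cat > h.py <<'E'
from bench import *
import numpy as np, cv2
from scipy.spatial.transform import Rotation as R
def cam(n):
    c=camera_model(n); K=np.array(c["camera_matrix"],float); Rm=cv2.Rodrigues(np.array(c["rvec"],float))[0]; t=np.array(c["tvec"],float).ravel()
    return K,Rm,t
def ray(n,u,v,z,c=None):
    K,Rm,t=c or cam(n); d=Rm.T@np.linalg.solve(K,[u,v,1.]); o=-Rm.T@t
    return o+d*(z-o[2])/d[2]
def proj(n,p,c=None):
    K,Rm,t=c or cam(n); q=K@(Rm@np.asarray(p,float)+t); return q[:2]/q[2]
def shot(n,f):
    im=np.array(grab_frame(n)); cv2.imwrite(f"pics/{f}.png",im[:,:,::-1]); return im
E
python3 - <<'E'
from h import *
o=get_obs(); print(o)
for n in("scene","top","wrist"):
    im=shot(n,n+"0"); K,Rm,t=cam(n); print(n,K.round(1).tolist(),(-Rm.T@t).round(),Rm.round(2).tolist())
E
```

```text
{'time': 0.0, 'qpos': array([-1.28010383,  0.47781295,  0.02235576,  1.55642734, -0.01149287,
        1.10928861, -0.08309865]), 'qvel': array([ 0.00076919, -0.00048436, -0.00052494,  0.00011277, -0.00019514,
       -0.00104761, -0.00085339]), 'tau': array([ 7.36382594e-05, -5.96450007e+01,  1.60798229e+00, -2.81200057e+01,
        1.23994367e-02,  9.16169083e-03, -2.87181479e-05]), 'ee_pos': array([261.88967444, 621.44151599, 200.92763774]), 'orientation': array([ 1.98071550e-01,  9.80187147e-01, -8.97691717e-04, -1.05794742e-04]), 'wrist_force': array([ 0.61291457, -0.01304685,  0.15173706]), 'moment': array([-0.0210066 , -0.01777074, -0.01854802]), 'gripper_force': 0.0, 'finger_gap': 0.9980456672601322}
scene [[454.9, 0.0, 253.4], [0.0, 454.9, 196.2], [0.0, 0.0, 1.0]] [1096.  565. 1066.] [[-0.67, 0.75, 0.01], [0.57, 0.52, -0.64], [-0.48, -0.42, -0.77]]
top [[406.2, 0.0, 251.1], [0.0, 406.2, 193.2], [0.0, 0.0, 1.0]] [ 311.   26. 1217.] [[-0.02, -1.0, -0.0], [-0.99, 0.02, -0.16], [0.17, -0.0, -0.99]]
wrist [[319.8, 0.0, 252.7], [0.0, 319.8, 193.5], [0.0, 0.0, 1.0]] [190. 652. 374.] [[0.39, 0.92, -0.0], [0.88, -0.37, 0.3], [0.28, -0.12, -0.95]]
```

View pics/top0.png

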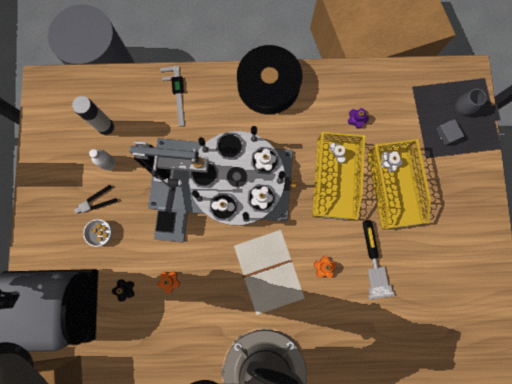

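View pics/scene0.png

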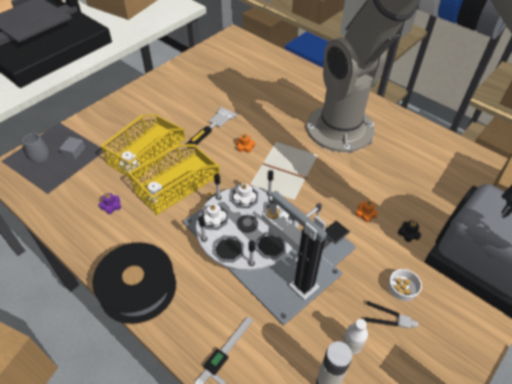

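Run:
```python
import cv2
im=cv2.imread("pics/top0.png")
cv2.imwrite("pics/c1.png",cv2.resize(im[105:255,125:325],None,fx=4,fy=4,interpolation=cv2.INTER_CUBIC))
im=cv2.imread("pics/scene0.png")
cv2.imwrite("pics/c2.png",cv2.resize(im[165:315,160:360],None,fx=4,fy=4,interpolation=cv2.INTER_CUBIC))
```

```text
(no output)
```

View pics/c1.png

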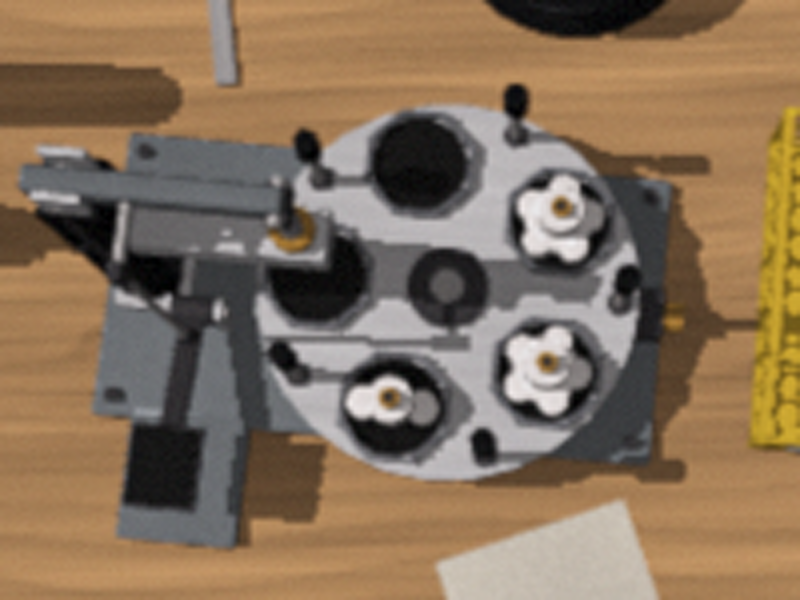

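View pics/c2.png

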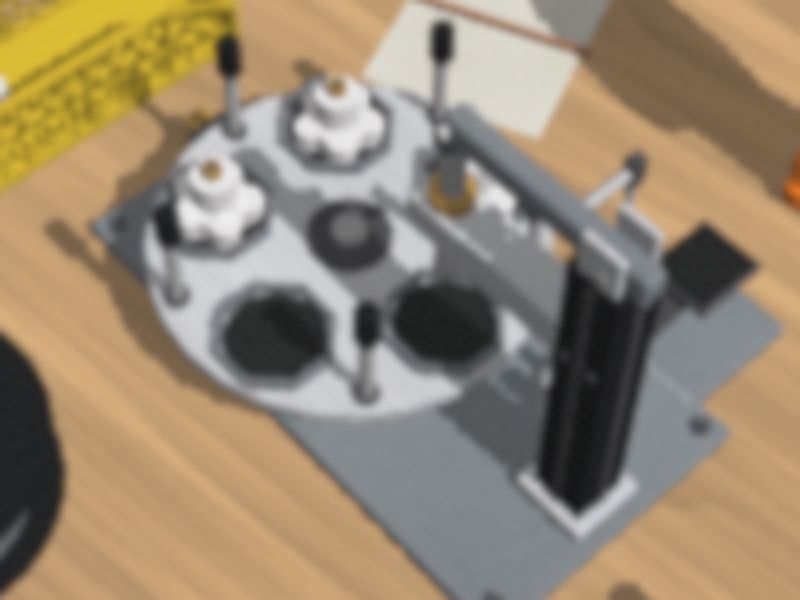

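```bash
cat > geo.py <<'E'
from h import *
from scipy.optimize import least_squares
ct,cs=cam("top"),cam("scene")
T=[(307,143),(517,100),(628,280),(485,445),(285,357)]
T=[(125+x/4,105+y/4) for x,y in T]
P=np.array([ray("top",*p,142,ct)[:2] for p in T])
A=np.c_[2*P,np.ones(5)]
def f(q): 
    return (P-[[q[0]+125*np.cos(q[2]+k*2*np.pi/5),q[1]+125*np.sin(q[2]+k*2*np.pi/5)] for k in order]).ravel()
c0=P.mean(0); a=np.arctan2(*(P-c0).T[::-1]); order=np.round((a-a[0])/(2*np.pi/5)).astype(int)
r=least_squares(f,[*c0,a[0]]); c=r.x[:2]; 
print("top fit",r.x,order,f(r.x).reshape(5,2).round(1).tolist())
S=[(228,60),(440,45),(367,325),(167,225)]
for x,y in S: 
    p=ray("scene",160+x/4,165+y/4,142,cs)[:2]-c; print("scene peg rel",p.round(1),np.hypot(*p).round(1),np.degrees(np.arctan2(p[1],p[0])).round(1))
print("peg angs",[np.degrees(r.x[2]+k*2*np.pi/5).round(1)for k in order])
for nm,(x,y),z in[("pad",(165,468),86),("s",(562,205),112),("s",(548,361),112),("w",(390,398),112),("ram",(290,232),125),("axis",(445,285),70)]:
    p=ray("top",125+x/4,105+y/4,z,ct)[:2]; d=p-c; print(nm,p.round(1),np.hypot(*d).round(1),np.degrees(np.arctan2(d[1],d[0])).round(1))
print("pad scene",ray("scene",160+708/4,165+268/4,86,cs))
E
python3 geo.py
python3 - <<'E'
import cv2,numpy as np
im=cv2.imread("pics/top0.png"); c=cv2.resize(im[120:240,305:445],None,fx=4,fy=4,interpolation=cv2.INTER_CUBIC)
s=cv2.imread("pics/scene0.png");d=cv2.resize(s[105:215,90:225],None,fx=4,fy=4,interpolation=cv2.INTER_CUBIC)
h=max(len(c),len(d));z=np.zeros((480,560,3),np.uint8)
cv2.imwrite("pics/c3.png",c)
w=cv2.imread("pics/wrist0.png")
E
```

```text
top fit [553.04473511  63.57118221   0.82574986] [ 0 -1 -2 -3  1] [[2.0, 0.8], [0.3, 0.1], [-0.1, 0.3], [-1.7, -0.3], [-0.5, -0.9]]
scene peg rel [  -6.9 -113.2] 113.4 -93.5
scene peg rel [-113.7  -15.3] 114.7 -172.3
scene peg rel [89.1 99.4] 133.5 48.1
scene peg rel [117.6 -44.1] 125.6 -20.5
peg angs [np.float64(47.3), np.float64(-24.7), np.float64(-96.7), np.float64(-168.7), np.float64(119.3)]
pad [424.3 263.1] 237.5 122.8
s [599.5 -18.5] 94.3 -60.5
s [489.1  -5.5] 94.1 -132.8
w [466.1 103.7] 95.8 155.3
ram [581.6 170.3] 110.5 75.0
axis [553.2  65.9] 2.4 85.4
pad scene [431.68274064 275.4720953   86.        ]
```

View pics/c3.png

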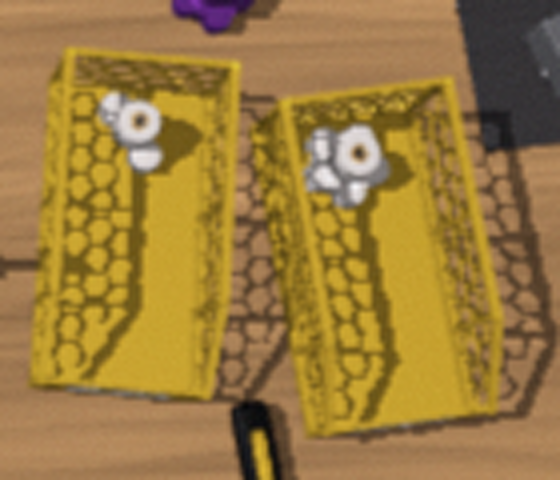

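```bash
cat >> h.py <<'E'
def tool():
    o=get_obs(); m=R.from_quat(o["orientation"]).as_matrix(); return o,np.array(o["ee_pos"]),m
def plan(x,y,z,yaw=None,n=None):
    """translate rows, then rz rows; yaw = angle of tool x in deg"""
    o,p,m=tool(); d=m.T@(np.array([x,y,z])-p); n=n or int(np.ceil(np.linalg.norm(d)/45))
    cur=np.degrees(np.arctan2(m[1,0],m[0,0])); print("t",round(o["time"],2),"at",p.round(1),"yaw",cur.round(1),"tilt",np.degrees(np.arccos(min(1,-m[2,2]))).round(2),"gap",round(o["finger_gap"],3),"F",np.round(o["wrist_force"],1))
    print(n,"rows of",(d/n/750).round(5).tolist())
    if yaw is not None:
        dr=(yaw-cur+180)%360-180; k=int(np.ceil(abs(dr)/8)) or 1; print("then",k,"rows rz",round(-dr/k/8,4))
        w=R.from_matrix(m).as_matrix(); T=np.c_[[np.cos(np.radians(yaw)),np.sin(np.radians(yaw)),0],[np.sin(np.radians(yaw)),-np.cos(np.radians(yaw)),0],[0,0,-1]]
        print("full rotvec/8deg",(np.degrees(R.from_matrix(m.T@T).as_rotvec())/8).round(3))
E
python3 - <<'E'
from h import *
print(globals().get("grasp_offset"))
plan(538,-61,262,83.3,n=16)
E
```

```text
18.700000000000003
t 0.15 at [261.9 621.6 201.1] yaw 157.2 tilt 0.08 gap 1.004 F [ 0.9 -0.6  0.6]
16 rows of [-0.04329, -0.04349, -0.00501]
then 10 rows rz 0.9231
full rotvec/8deg [-8.000e-03  7.000e-03  9.231e+00]
```

apply_moves:
  rows:
    - [-0.0433, -0.0435, -0.005, 0, 0, 0]
    - [-0.0433, -0.0435, -0.005, 0, 0, 0]
    - [-0.0433, -0.0435, -0.005, 0, 0, 0]
    - [-0.0433, -0.0435, -0.005, 0, 0, 0]
    - [-0.0433, -0.0435, -0.005, 0, 0, 0]
    - [-0.0433, -0.0435, -0.005, 0, 0, 0]
    - [-0.0433, -0.0435, -0.005, 0, 0, 0]
    - [-0.0433, -0.0435, -0.005, 0, 0, 0]
    - [-0.0433, -0.0435, -0.005, 0, 0, 0]
    - [-0.0433, -0.0435, -0.005, 0, 0, 0]
    - [-0.0433, -0.0435, -0.005, 0, 0, 0]
    - [-0.0433, -0.0435, -0.005, 0, 0, 0]
  hand: 0.6

```text
time: 1.35
ee_pos: [469.4, 108.0, 247.1]
orientation: [0.198, 0.98, 0.0, 0.0]
wrist_force: [0.8, 0.5, 0.5]
finger_gap: 0.603
gripper_force: 0.0
```

apply_moves:
  rows:
    - [-0.0433, -0.0435, -0.005, 0, 0, 0]
    - [-0.0433, -0.0435, -0.005, 0, 0, 0]
    - [-0.0433, -0.0435, -0.005, 0, 0, 0]
    - [-0.0433, -0.0435, -0.005, 0, 0, 0]
    - [0, 0, 0, 0, 0, 0.923]
    - [0, 0, 0, 0, 0, 0.923]
    - [0, 0, 0, 0, 0, 0.923]
    - [0, 0, 0, 0, 0, 0.923]
    - [0, 0, 0, 0, 0, 0.923]

```text
time: 2.25
ee_pos: [538.0, -60.8, 261.6]
orientation: [0.501, 0.866, -0.0, -0.0]
wrist_force: [-0.9, -0.0, -0.1]
finger_gap: 0.596
gripper_force: 0.0
```

apply_moves:
  rows:
    - [0, 0, 0, 0, 0, 0.923]
    - [0, 0, 0, 0, 0, 0.923]
    - [0, 0, 0, 0, 0, 0.923]
    - [0, 0, 0, 0, 0, 0.923]
    - [0, 0, 0, 0, 0, 0.923]
    - [0, 0, 0, 0, 0, 0]
    - [0, 0, 0, 0, 0, 0]

```text
time: 2.95
ee_pos: [538.1, -60.6, 261.7]
orientation: [0.746, 0.666, -0.0, -0.0]
wrist_force: [0.3, 0.5, -0.5]
finger_gap: 0.599
gripper_force: 0.0
```

Run:
```python
from h import *
plan(538,-61,123,83.3); im=shot("wrist","w1"); c=cam("wrist")
for a in (47.3,-24.7,-96.7,-168.7,119.3):
    a=np.radians(a); print(proj("wrist",[553+125*np.cos(a),63.6+125*np.sin(a),155],c).round(0))
print(proj("wrist",[553,63.6,70],c))
```

```text
t 2.95 at [538.1 -60.6 261.7] yaw 83.5 tilt 0.02 gap 0.599 F [ 0.3  0.5 -0.5]
4 rows of [-0.00012, 0.0, 0.04625]
then 1 rows rz 0.0274
full rotvec/8deg [-0.002  0.001  0.027]
[ 361. -132.]
[398.  82.]
[253. 182.]
[110.  80.]
[ 149. -133.]
[253.79794747  44.53261084]
```

View pics/w1.png

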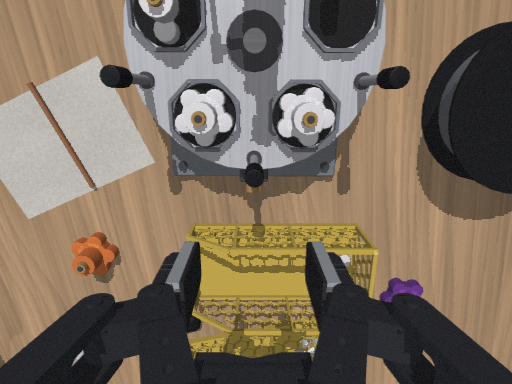

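Run:
```python
from h import *
plan(540.4,-56.1,123,83.3,n=5)
```

```text
t 3.0 at [538.1 -60.7 261.8] yaw 83.5 tilt 0.01 gap 0.6 F [-0.4  0.7  0.9]
5 rows of [0.00128, 0.00048, 0.03701]
then 1 rows rz 0.0243
full rotvec/8deg [-0.002 -0.     0.024]
```

apply_moves:
  rows:
    - [0.0013, 0.0005, 0.037, 0, 0, 0]
    - [0.0013, 0.0005, 0.037, 0, 0, 0]
    - [0.0013, 0.0005, 0.037, 0, 0, 0]
    - [0.0013, 0.0005, 0.037, 0, 0, 0]
    - [0.0013, 0.0005, 0.037, 0, 0, 0.024]
    - [0, 0, 0, 0, 0, 0]

```text
time: 3.6
ee_pos: [537.9, -55.7, 120.0]
orientation: [0.748, 0.664, -0.003, -0.002]
wrist_force: [-0.9, 0.0, 0.7]
finger_gap: 0.6
gripper_force: 0.0
```

apply_moves:
  rows:
    - [0, 0, 0, 0, 0, 0]
    - [0, 0, 0, 0, 0, 0]
    - [0, 0, 0, 0, 0, 0]
    - [0, 0, 0, 0, 0, 0]
    - [0, 0, 0, 0, 0, 0]
    - [0, 0, 0, 0, 0, 0]
  hand: 0
  squeeze: 40

```text
time: 4.2
ee_pos: [542.9, -56.7, 125.7]
orientation: [0.748, 0.663, 0.002, 0.002]
wrist_force: [0.5, -1.0, 7.7]
finger_gap: 0.001
gripper_force: 4.0
```

Run:
```python
from h import *
plan(540.4,-56.1,123,83.3,n=5)
w=shot("wrist","w2"); s=shot("scene","s2"); 
u,v=proj("scene",[541,-57,125]).astype(int); print(u,v)
a=cv2.resize(s[v-60:v+50,u-60:u+60],(480,440),interpolation=cv2.INTER_CUBIC)[:,:,::-1]
b=cv2.resize(w[140:384,100:412],(312,244))[:,:,::-1]
z=np.zeros((440,792,3),np.uint8); z[:,:480]=a; z[:244,480:]=b; cv2.imwrite("pics/c4.png",z)
```

```text
t 4.2 at [542.9 -56.7 125.7] yaw 83.1 tilt 0.29 gap 0.001 F [ 0.5 -1.   7.7]
5 rows of [7e-05, -0.00068, 0.00072]
then 1 rows rz -0.0218
full rotvec/8deg [ 0.036 -0.006 -0.022]
216 181
```

View pics/c4.png

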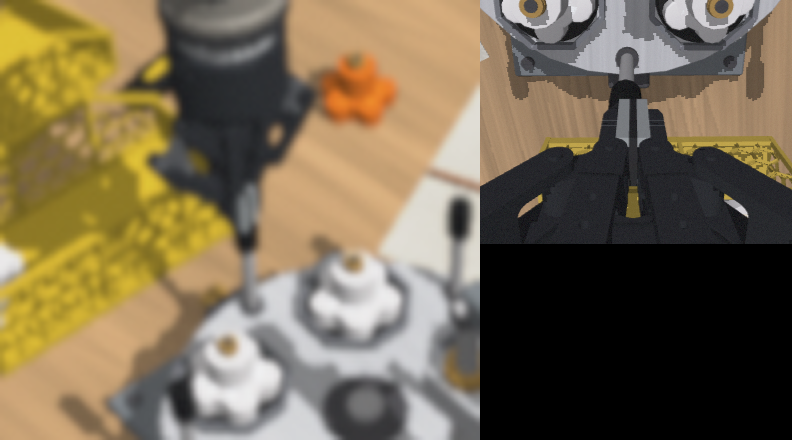

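Run:
```python
from h import *
c=cam("wrist"); o,p,m=tool()
print(ray("wrist",247,195,62,c), ray("wrist",247,222,150,c))
K,Rm,t=c; C=-Rm.T@t; print("camera in tool",(m.T@(C-p)).round(1),(m.T@Rm.T).round(3))
# w1 pose
p1=np.array([538.1,-60.6,261.7]); a=np.radians(83.5); T=np.c_[[np.cos(a),np.sin(a),0],[np.sin(a),-np.cos(a),0],[0,0,-1]]
Rw=T@(m.T@Rm.T); C1=p1+T@(m.T@(C-p)); c1=(K,Rw.T,-Rw.T@C1)
for n,u,v,z in[("base-97",254,157,62),("top-97",254,176,155),("base-169",150,81,62),("base-25",362,81,62),("axis",254,41,75),("axis",254,41,62),("top-169",110,76,155),("top-25",400,77,155),("sL",198,119,112),("sR",311,119,112)]: print(n,ray("",u,v,z,c1).round(1))
for n,u,v,z in [("top",0,0,0)]: pass
```

```text
[538.66663971 -54.400311    62.        ] [541.37600963 -40.55373967 150.        ]
camera in tool [  78.    -0.7 -172.8] [[ 0.001 -0.953 -0.303]
 [ 1.     0.001  0.001]
 [-0.001 -0.303  0.953]]
base-97 [539.9 -55.8  62. ]
top-97 [539.6 -54.9 155. ]
base-169 [435.7  41.1  62. ]
base-25 [667.3  15.   62. ]
axis [553.5  66.3  75. ]
axis [553.8  68.1  62. ]
top-169 [431.5  42.5 155. ]
top-25 [668.2  15.1 155. ]
sL [490.2  -2.2 112. ]
sR [600.8 -14.7 112. ]
```

apply_moves:
  rows:
    - [0, 0, 0, 0, 0, 0]
    - [0, 0, 0.002, 0, 0, 0]
    - [0, 0, 0.002, 0, 0, 0]
    - [0, 0, 0, 0, 0, 0]
    - [0, 0, 0, 0, 0, 0]

```text
time: 4.8
ee_pos: [544.2, -56.8, 125.5]
orientation: [0.748, 0.663, 0.004, 0.002]
wrist_force: [-7.2, -0.5, 32.4]
finger_gap: 0.003
gripper_force: 16.2
```

apply_moves:
  rows:
    - [0, 0, -0.008, 0, 0, 0]
    - [0, 0, -0.008, 0, 0, 0]
    - [0, 0, 0, 0, 0, 0]
    - [0, 0, 0, 0, 0, 0]

```text
time: 5.2
ee_pos: [540.7, -56.0, 132.3]
orientation: [0.748, 0.664, 0.0, 0.0]
wrist_force: [-0.3, 0.8, -0.5]
finger_gap: -0.001
gripper_force: 0.0
```

apply_moves:
  rows:
    - [0, 0, -0.02, 0, 0, 0]
    - [0, 0, -0.02, 0, 0, 0]
    - [0, 0, 0, 0, 0, 0]
    - [0, 0, 0, 0, 0, 0]

```text
time: 5.6
ee_pos: [540.5, -56.0, 161.6]
orientation: [0.748, 0.663, -0.0, -0.0]
wrist_force: [-0.5, -0.4, -1.2]
finger_gap: 0.004
gripper_force: 0.0
```

Run:
```python
from h import *
plan(540.4,-56.1,123,83.3,n=5)
w=shot("wrist","w3")
cv2.imwrite("pics/c5.png",cv2.resize(w[140:384,100:412],None,fx=2,fy=2,interpolation=cv2.INTER_CUBIC)[:,:,::-1])
print(proj("wrist",tool()[1]))
```

```text
t 5.6 at [540.5 -56.  161.6] yaw 83.1 tilt 0.02 gap 0.004 F [-0.5 -0.4 -1.2]
5 rows of [-4e-05, -1e-05, 0.0103]
then 1 rows rz -0.0209
full rotvec/8deg [-0.002 -0.001 -0.021]
[253.40796047 230.98611557]
```

View pics/c5.png

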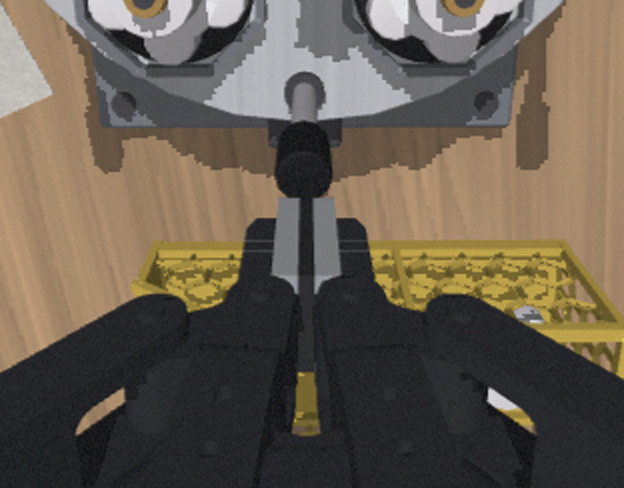

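apply_moves:
  rows:
    - [0, 0, 0, 0, 0, 0]
    - [0, 0, 0, 0, 0, 0]
    - [0, 0, 0, 0, 0, 0]
    - [0, 0, 0, 0, 0, 0]
    - [0, 0, 0.023, 0, 0, 0]
    - [0, 0, 0.023, 0, 0, 0]
    - [0, 0, 0.023, 0, 0, 0]
    - [0, 0, 0.023, 0, 0, 0]
    - [0, 0, 0, 0, 0, 0]
    - [0, 0, 0, 0, 0, 0]
  hand: 0.6

```text
time: 6.65
ee_pos: [540.7, -56.3, 93.3]
orientation: [0.748, 0.663, -0.0, -0.0]
wrist_force: [-0.2, 1.0, 0.3]
finger_gap: 0.6
gripper_force: 0.0
```

apply_moves:
  rows:
    - [0, 0, 0, 0, 0, 0]
    - [0, 0, 0, 0, 0, 0]
    - [0, 0, 0, 0, 0, 0]
    - [0, 0, 0, 0, 0, 0]
    - [0, 0, 0, 0, 0, 0]
    - [0, 0, 0, 0, 0, 0]
  hand: 0
  squeeze: 40

```text
time: 7.25
ee_pos: [541.0, -56.1, 94.0]
orientation: [0.748, 0.663, 0.0, 0.0]
wrist_force: [-2.1, 0.8, 5.5]
finger_gap: 0.195
gripper_force: 39.5
```

apply_moves:
  rows:
    - [0.0002, -0.0087, 0, 0, 0, 0.375]
    - [0.0002, -0.0087, 0, 0, 0, 0.375]
    - [0.0002, -0.0087, 0, 0, 0, 0.375]
    - [0.0002, -0.0087, 0, 0, 0, 0.375]
    - [0.0002, -0.0087, 0, 0, 0, 0.375]
    - [0.0002, -0.0087, 0, 0, 0, 0.375]
    - [0.0002, -0.0087, 0, 0, 0, 0.375]
    - [0.0002, -0.0087, 0, 0, 0, 0.375]
    - [0.0002, -0.0087, 0, 0, 0, 0.375]
    - [0.0002, -0.0087, 0, 0, 0, 0.375]
    - [0.0002, -0.0087, 0, 0, 0, 0.375]
    - [0.0002, -0.0087, 0, 0, 0, 0.375]

```text
time: 8.45
ee_pos: [474.6, -27.3, 94.1]
orientation: [0.917, 0.398, 0.003, 0.004]
wrist_force: [10.8, -10.8, -10.8]
finger_gap: 0.191
gripper_force: 40.0
```

apply_moves:
  rows:
    - [0.0002, -0.0087, 0, 0, 0, 0.375]
    - [0.0002, -0.0087, 0, 0, 0, 0.375]
    - [0.0002, -0.0087, 0, 0, 0, 0.375]
    - [0.0002, -0.0087, 0, 0, 0, 0.375]
    - [0.0002, -0.0087, 0, 0, 0, 0.375]
    - [0.0002, -0.0087, 0, 0, 0, 0.375]
    - [0.0002, -0.0087, 0, 0, 0, 0.375]
    - [0.0002, -0.0087, 0, 0, 0, 0.375]
    - [0.0002, -0.0087, 0, 0, 0, 0.375]
    - [0.0002, -0.0087, 0, 0, 0, 0.375]
    - [0.0002, -0.0087, 0, 0, 0, 0.375]
    - [0.0002, -0.0087, 0, 0, 0, 0.375]

```text
time: 9.65
ee_pos: [433.7, 40.7, 94.0]
orientation: [0.996, 0.094, 0.001, 0.001]
wrist_force: [-1.2, -10.1, 8.1]
finger_gap: 0.196
gripper_force: 41.5
```

apply_moves:
  rows:
    - [0, 0, 0, 0, 0, 0]
    - [0, 0, 0, 0, 0, 0]

```text
time: 9.85
ee_pos: [433.2, 43.0, 93.9]
orientation: [0.995, 0.096, 0.0, -0.001]
wrist_force: [-4.9, -0.1, 12.8]
finger_gap: 0.199
gripper_force: 41.9
```

Run:
```python
from h import *
plan(432.4,43.5,94,11.3,n=5)
```

```text
t 9.85 at [433.2  43.   93.9] yaw 11.0 tilt 0.07 gap 0.199 F [-4.9 -0.1 12.8]
5 rows of [-0.00018, -0.00016, -2e-05]
then 1 rows rz -0.0382
full rotvec/8deg [-0.008 -0.004 -0.038]
```

apply_moves:
  rows:
    - [0, 0, 0, 0, 0, 0]
    - [0, 0, 0, 0, 0, 0]
    - [0, 0, 0, 0, 0, 0]
    - [0, 0, -0.02, 0, 0, 0]
    - [0, 0, -0.02, 0, 0, 0]
    - [0, 0, -0.02, 0, 0, 0]
    - [0, 0, -0.02, 0, 0, 0]
    - [0, 0, -0.02, 0, 0, 0]
    - [0, 0, 0, 0, 0, -1]
    - [0, 0, 0, 0, 0, -1]
    - [0, 0, 0, 0, 0, -1]
    - [0, 0, 0, 0, 0, -1]
  hand: 0.5

```text
time: 11.05
ee_pos: [432.9, 43.4, 168.1]
orientation: [0.929, 0.37, 0.0, -0.0]
wrist_force: [0.2, 0.4, 0.8]
finger_gap: 0.499
gripper_force: 0.0
```

apply_moves:
  rows:
    - [0, 0, 0, 0, 0, -1]
    - [0, 0, 0, 0, 0, -1]
    - [0, 0, 0, 0, 0, -1]
    - [0, 0, 0, 0, 0, -1]
    - [0, 0, 0, 0, 0, -1]
    - [0, 0, 0, 0, 0, 0]
    - [0, 0, 0, 0, 0, 0]
  hand: 0

```text
time: 11.75
ee_pos: [432.9, 43.2, 168.1]
orientation: [0.75, 0.662, 0.0, -0.0]
wrist_force: [0.7, 0.0, -0.2]
finger_gap: -0.0
gripper_force: 0.0
```

Run:
```python
from h import *
plan(429,268,120,83.3)
s=shot("top","t5"); cv2.imwrite("pics/c6.png",cv2.resize(s[105:255,125:325],None,fx=4,fy=4,interpolation=cv2.INTER_CUBIC)[:,:,::-1])
```

```text
t 11.75 at [432.9  43.2 168.1] yaw 82.9 tilt 0.01 gap -0.0 F [ 0.7  0.  -0.2]
6 rows of [0.04947, -0.00704, 0.0107]
then 1 rows rz -0.0506
full rotvec/8deg [-0.    -0.001 -0.051]
```

View pics/c6.png

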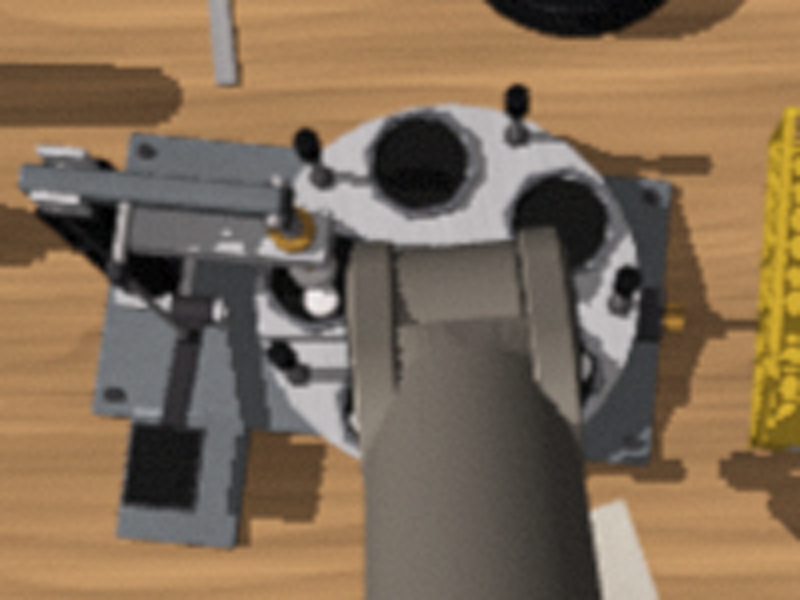

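apply_moves:
  rows:
    - [0.0495, -0.007, 0.0107, 0, 0, 0]
    - [0.0495, -0.007, 0.0107, 0, 0, 0]
    - [0.0495, -0.007, 0.0107, 0, 0, 0]
    - [0.0495, -0.007, 0.0107, 0, 0, 0]
    - [0.0495, -0.007, 0.0107, 0, 0, 0]
    - [0.0495, -0.007, 0.0107, 0, 0, 0]
    - [0, 0, 0, 0, 0, 0]
    - [0, 0, 0, 0, 0, 0]

```text
time: 12.6
ee_pos: [428.1, 268.6, 119.6]
orientation: [0.748, 0.663, -0.001, 0.0]
wrist_force: [0.0, -1.1, -0.1]
finger_gap: 0.001
gripper_force: 0.0
```

Run:
```python
from h import *
plan(429,268,65)
w=shot("wrist","w7"); c=cam("wrist"); cv2.imwrite("pics/c7.png",w[:,:,::-1])
g=w.max(2); x=tool()[1]
print(proj("wrist",[429,268,86],c))
```

```text
t 12.6 at [428.1 268.6 119.6] yaw 83.1 tilt 0.08 gap 0.001 F [ 0.  -1.1 -0.1]
2 rows of [-0.00025, 0.00066, 0.03638]
[254.14566568 209.78882034]
```

View pics/c7.png

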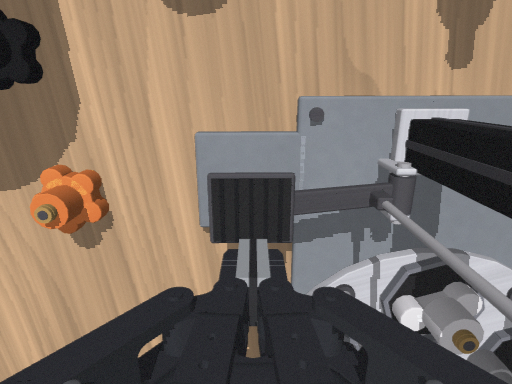

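apply_moves:
  rows:
    - [0, 0, 0.02, 0, 0, 0]
    - [0, 0, 0.02, 0, 0, 0]
    - [0, 0, 0.02, 0, 0, 0]
    - [0, 0, 0.02, 0, 0, 0]
    - [0, 0, 0.01, 0, 0, 0]
    - [0, 0, 0.01, 0, 0, 0]
    - [0, 0, 0.01, 0, 0, 0]
    - [0, 0, 0.008, 0, 0, 0]
    - [0, 0, 0.008, 0, 0, 0]

```text
time: 13.55
ee_pos: [425.4, 267.5, 25.5]
orientation: [0.749, 0.663, -0.002, -0.002]
wrist_force: [-12.3, -0.3, 13.9]
finger_gap: -0.004
gripper_force: 8.4
```

apply_moves:
  rows:
    - [0, 0, 0.006, 0, 0, 0]
    - [0, 0, 0.006, 0, 0, 0]
    - [0, 0, 0.006, 0, 0, 0]
    - [0, 0, 0.003, 0, 0, 0]
    - [0, 0, 0, 0, 0, 0]
    - [0, 0, 0, 0, 0, 0]

```text
time: 14.15
ee_pos: [425.2, 267.7, 12.5]
orientation: [0.749, 0.663, -0.002, -0.003]
wrist_force: [-20.1, -4.5, 47.3]
finger_gap: -0.001
gripper_force: 25.6
```

apply_moves:
  rows:
    - [0, 0, -0.01, 0, 0, 0]
    - [0, 0, -0.03, 0, 0, 0]
    - [0, 0, -0.05, 0, 0, 0]
    - [0, 0, -0.06, 0, 0, 0]
    - [0, 0, -0.06, 0, 0, 0]
    - [0, 0, 0, 0, 0, 0]
    - [0, 0, 0, 0, 0, 0]
  hand: 0.6

```text
time: 14.85
ee_pos: [429.1, 268.3, 168.5]
orientation: [0.749, 0.663, 0.002, -0.001]
wrist_force: [-0.3, 0.5, -0.7]
finger_gap: 0.602
gripper_force: 0.0
```

Run:
```python
from h import *
plan(540.4,-56.1,168,83.3)
s=shot("scene","s8"); cv2.imwrite("pics/c8.png",cv2.resize(s[165:315,160:360],None,fx=4,fy=4,interpolation=cv2.INTER_CUBIC)[:,:,::-1])
```

```text
t 14.85 at [429.1 268.3 168.5] yaw 83.1 tilt 0.2 gap 0.602 F [-0.3  0.5 -0.7]
8 rows of [-0.05143, 0.02496, -4e-05]
then 1 rows rz -0.0306
full rotvec/8deg [ 0.009 -0.023 -0.031]
```

View pics/c8.png

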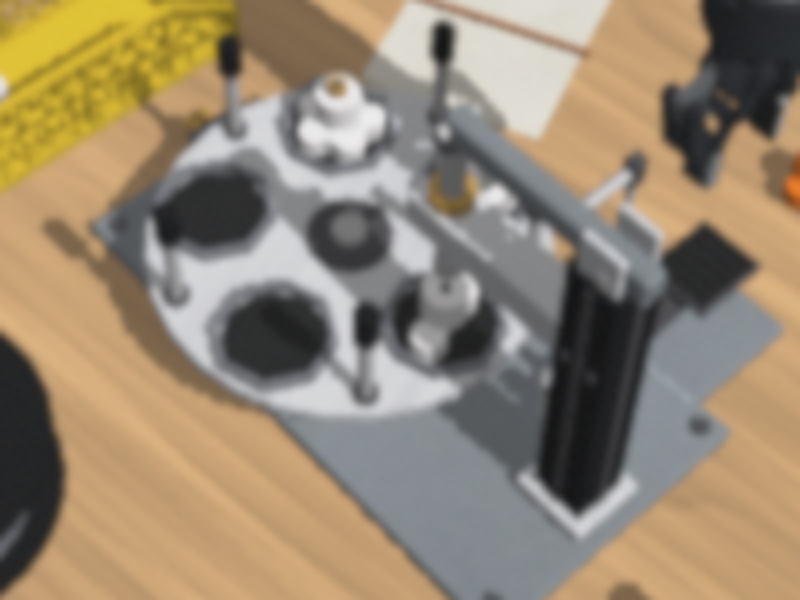

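apply_moves:
  rows:
    - [-0.0514, 0.025, 0, 0, 0, 0]
    - [-0.0514, 0.025, 0, 0, 0, 0]
    - [-0.0514, 0.025, 0, 0, 0, 0]
    - [-0.0514, 0.025, 0, 0, 0, 0]
    - [-0.0514, 0.025, 0, 0, 0, 0]
    - [-0.0514, 0.025, 0, 0, 0, 0]
    - [-0.0514, 0.025, 0, 0, 0, 0]
    - [-0.0514, 0.025, 0, 0, 0, 0]
    - [0, 0, 0, 0, 0, 0]
    - [0, 0, 0, 0, 0, 0]

```text
time: 15.9
ee_pos: [539.2, -57.5, 165.8]
orientation: [0.75, 0.662, -0.001, -0.001]
wrist_force: [0.3, -0.1, 0.2]
finger_gap: 0.604
gripper_force: 0.0
```

apply_moves:
  rows:
    - [0, 0, 0.025, 0, 0, 0]
    - [0, 0, 0.025, 0, 0, 0]
    - [0, 0, 0.025, 0, 0, 0]
    - [0, 0, 0.024, 0, 0, 0]
    - [0, 0, 0, 0, 0, 0]
    - [0, 0, 0, 0, 0, 0]

```text
time: 16.5
ee_pos: [539.7, -54.8, 92.6]
orientation: [0.748, 0.664, -0.001, -0.001]
wrist_force: [-1.0, 0.6, 0.7]
finger_gap: 0.599
gripper_force: 0.0
```

apply_moves:
  rows:
    - [0, 0, 0, 0, 0, 0]
    - [0, 0, 0, 0, 0, 0]
    - [0, 0, 0, 0, 0, 0]
    - [0, 0, 0, 0, 0, 0]
    - [0, 0, 0, 0, 0, 0]
    - [0, 0, 0, 0, 0, 0]
  hand: 0

```text
time: 17.1
ee_pos: [540.7, -55.7, 93.7]
orientation: [0.748, 0.664, 0.001, -0.0]
wrist_force: [-1.5, 1.2, 6.3]
finger_gap: 0.197
gripper_force: 39.6
```

Same arc again.

apply_moves:
  rows:
    - [0.0002, -0.0087, 0, 0, 0, 0.375]
    - [0.0002, -0.0087, 0, 0, 0, 0.375]
    - [0.0002, -0.0087, 0, 0, 0, 0.375]
    - [0.0002, -0.0087, 0, 0, 0, 0.375]
    - [0.0002, -0.0087, 0, 0, 0, 0.375]
    - [0.0002, -0.0087, 0, 0, 0, 0.375]
    - [0.0002, -0.0087, 0, 0, 0, 0.375]
    - [0.0002, -0.0087, 0, 0, 0, 0.375]
    - [0.0002, -0.0087, 0, 0, 0, 0.375]
    - [0.0002, -0.0087, 0, 0, 0, 0.375]
    - [0.0002, -0.0087, 0, 0, 0, 0.375]
    - [0.0002, -0.0087, 0, 0, 0, 0.375]

```text
time: 18.3
ee_pos: [474.9, -26.9, 93.9]
orientation: [0.917, 0.398, 0.003, 0.005]
wrist_force: [14.6, -9.9, -16.6]
finger_gap: 0.195
gripper_force: 39.7
```

apply_moves:
  rows:
    - [0.0002, -0.0087, 0, 0, 0, 0.375]
    - [0.0002, -0.0087, 0, 0, 0, 0.375]
    - [0.0002, -0.0087, 0, 0, 0, 0.375]
    - [0.0002, -0.0087, 0, 0, 0, 0.375]
    - [0.0002, -0.0087, 0, 0, 0, 0.375]
    - [0.0002, -0.0087, 0, 0, 0, 0.375]
    - [0.0002, -0.0087, 0, 0, 0, 0.375]
    - [0.0002, -0.0087, 0, 0, 0, 0.375]
    - [0.0002, -0.0087, 0, 0, 0, 0.375]
    - [0.0002, -0.0087, 0, 0, 0, 0.375]
    - [0.0002, -0.0087, 0, 0, 0, 0.375]
    - [0.0002, -0.0087, 0, 0, 0, 0.375]

```text
time: 19.5
ee_pos: [434.4, 40.5, 93.8]
orientation: [0.996, 0.094, 0.002, 0.002]
wrist_force: [3.1, -9.8, -1.5]
finger_gap: 0.197
gripper_force: 40.6
```

apply_moves:
  rows:
    - [0, 0, 0, 0, 0, 0]
    - [0, 0, 0, 0, 0, 0]

```text
time: 19.7
ee_pos: [433.5, 43.0, 93.7]
orientation: [0.995, 0.096, 0.001, 0.0]
wrist_force: [-2.3, -0.4, 7.6]
finger_gap: 0.195
gripper_force: 41.6
```

apply_moves:
  rows:
    - [0, 0, 0, 0, 0, 0]
    - [0, 0, 0, 0, 0, 0]
    - [0, 0, 0, 0, 0, 0]
    - [0, 0, -0.02, 0, 0, 0]
    - [0, 0, -0.02, 0, 0, 0]
    - [0, 0, -0.02, 0, 0, 0]
    - [0, 0, -0.02, 0, 0, 0]
    - [0, 0, -0.02, 0, 0, 0]
    - [0, 0, 0, 0, 0, -1]
    - [0, 0, 0, 0, 0, -1]
    - [0, 0, 0, 0, 0, -1]
    - [0, 0, 0, 0, 0, -1]
  hand: 0.5

```text
time: 20.9
ee_pos: [432.5, 43.5, 168.0]
orientation: [0.929, 0.37, 0.0, -0.0]
wrist_force: [0.4, -0.0, 0.2]
finger_gap: 0.497
gripper_force: 0.0
```

apply_moves:
  rows:
    - [0, 0, 0, 0, 0, -1]
    - [0, 0, 0, 0, 0, -1]
    - [0, 0, 0, 0, 0, -1]
    - [0, 0, 0, 0, 0, -1]
    - [0, 0, 0, 0, 0, -1]
    - [0, 0, 0, 0, 0, 0]
    - [0, 0, 0, 0, 0, 0]
  hand: 0

```text
time: 21.6
ee_pos: [432.6, 43.3, 168.0]
orientation: [0.75, 0.662, 0.0, -0.0]
wrist_force: [-0.7, 0.1, 0.0]
finger_gap: 0.004
gripper_force: 0.0
```

Run:
```python
from h import *
plan(429,268,120,83.3)
```

```text
t 21.6 at [432.6  43.3 168. ] yaw 82.9 tilt 0.02 gap 0.004 F [-0.7  0.1  0. ]
6 rows of [0.04944, -0.00696, 0.01068]
then 1 rows rz -0.0511
full rotvec/8deg [-0.001 -0.003 -0.051]
```

Repeatable; press the second, return to the peg, index, press the third.

apply_moves:
  rows:
    - [0.0495, -0.007, 0.0107, 0, 0, 0]
    - [0.0495, -0.007, 0.0107, 0, 0, 0]
    - [0.0495, -0.007, 0.0107, 0, 0, 0]
    - [0.0495, -0.007, 0.0107, 0, 0, 0]
    - [0.0495, -0.007, 0.0107, 0, 0, 0]
    - [0.0495, -0.007, 0.0107, 0, 0, 0]
    - [0, 0, 0, 0, 0, 0]
    - [0, 0, 0, 0, 0, 0]

```text
time: 22.4
ee_pos: [427.8, 268.6, 119.4]
orientation: [0.748, 0.663, -0.001, 0.001]
wrist_force: [-0.6, -0.1, 0.0]
finger_gap: -0.002
gripper_force: 0.0
```

apply_moves:
  rows:
    - [0, 0, 0.02, 0, 0, 0]
    - [0, 0, 0.02, 0, 0, 0]
    - [0, 0, 0.02, 0, 0, 0]
    - [0, 0, 0.02, 0, 0, 0]
    - [0, 0, 0.01, 0, 0, 0]
    - [0, 0, 0.01, 0, 0, 0]
    - [0, 0, 0.01, 0, 0, 0]
    - [0, 0, 0.008, 0, 0, 0]
    - [0, 0, 0.008, 0, 0, 0]

```text
time: 23.3
ee_pos: [424.7, 268.2, 24.6]
orientation: [0.748, 0.664, -0.003, -0.002]
wrist_force: [-11.1, 0.0, 13.8]
finger_gap: -0.004
gripper_force: 8.4
```

apply_moves:
  rows:
    - [0, 0, 0.006, 0, 0, 0]
    - [0, 0, 0.006, 0, 0, 0]
    - [0, 0, 0.006, 0, 0, 0]
    - [0, 0, 0.003, 0, 0, 0]
    - [0, 0, 0, 0, 0, 0]
    - [0, 0, 0, 0, 0, 0]
    - [0, 0, 0, 0, 0, 0]

```text
time: 24.0
ee_pos: [424.7, 268.4, 12.0]
orientation: [0.748, 0.663, -0.002, -0.004]
wrist_force: [-22.0, -5.7, 56.1]
finger_gap: 0.001
gripper_force: 30.6
```

apply_moves:
  rows:
    - [0, 0, -0.01, 0, 0, 0]
    - [0, 0, -0.03, 0, 0, 0]
    - [0, 0, -0.05, 0, 0, 0]
    - [0, 0, -0.06, 0, 0, 0]
    - [0, 0, -0.06, 0, 0, 0]
    - [0, 0, 0, 0, 0, 0]
    - [0, 0, 0, 0, 0, 0]
  hand: 0.6

```text
time: 24.7
ee_pos: [428.5, 269.0, 167.7]
orientation: [0.748, 0.664, 0.001, -0.0]
wrist_force: [-0.4, -0.4, -0.1]
finger_gap: 0.604
gripper_force: 0.0
```

Run:
```python
from h import *
plan(540.4,-56.1,168,83.3)
```

```text
t 24.7 at [428.5 269.  167.7] yaw 83.1 tilt 0.15 gap 0.604 F [-0.4 -0.4 -0.1]
8 rows of [-0.05157, 0.02499, -0.00016]
then 1 rows rz -0.0198
full rotvec/8deg [ 0.006 -0.018 -0.02 ]
```

apply_moves:
  rows:
    - [-0.0516, 0.025, 0, 0, 0, 0]
    - [-0.0516, 0.025, 0, 0, 0, 0]
    - [-0.0516, 0.025, 0, 0, 0, 0]
    - [-0.0516, 0.025, 0, 0, 0, 0]
    - [-0.0516, 0.025, 0, 0, 0, 0]
    - [-0.0516, 0.025, 0, 0, 0, 0]
    - [-0.0516, 0.025, 0, 0, 0, 0]
    - [-0.0516, 0.025, 0, 0, 0, 0]
    - [0, 0, 0, 0, 0, 0]
    - [0, 0, 0, 0, 0, 0]

```text
time: 25.7
ee_pos: [538.8, -58.6, 165.6]
orientation: [0.749, 0.662, -0.001, -0.001]
wrist_force: [-0.1, 0.3, 0.2]
finger_gap: 0.601
gripper_force: 0.0
```

apply_moves:
  rows:
    - [0, 0, 0.025, 0, 0, 0]
    - [0, 0, 0.025, 0, 0, 0]
    - [0, 0, 0.025, 0, 0, 0]
    - [0, 0, 0.024, 0, 0, 0]
    - [0, 0, 0, 0, 0, 0]
    - [0, 0, 0, 0, 0, 0]

```text
time: 26.3
ee_pos: [539.3, -55.9, 92.4]
orientation: [0.748, 0.664, -0.001, -0.001]
wrist_force: [-0.4, -0.7, 0.4]
finger_gap: 0.603
gripper_force: 0.0
```

apply_moves:
  rows:
    - [0, 0, 0, 0, 0, 0]
    - [0, 0, 0, 0, 0, 0]
    - [0, 0, 0, 0, 0, 0]
    - [0, 0, 0, 0, 0, 0]
    - [0, 0, 0, 0, 0, 0]
    - [0, 0, 0, 0, 0, 0]
  hand: 0

```text
time: 26.9
ee_pos: [540.7, -56.8, 93.6]
orientation: [0.748, 0.664, 0.001, 0.0]
wrist_force: [-0.5, 1.0, 6.1]
finger_gap: 0.197
gripper_force: 39.8
```

apply_moves:
  rows:
    - [0.0002, -0.0087, 0, 0, 0, 0.375]
    - [0.0002, -0.0087, 0, 0, 0, 0.375]
    - [0.0002, -0.0087, 0, 0, 0, 0.375]
    - [0.0002, -0.0087, 0, 0, 0, 0.375]
    - [0.0002, -0.0087, 0, 0, 0, 0.375]
    - [0.0002, -0.0087, 0, 0, 0, 0.375]
    - [0.0002, -0.0087, 0, 0, 0, 0.375]
    - [0.0002, -0.0087, 0, 0, 0, 0.375]
    - [0.0002, -0.0087, 0, 0, 0, 0.375]
    - [0.0002, -0.0087, 0, 0, 0, 0.375]
    - [0.0002, -0.0087, 0, 0, 0, 0.375]
    - [0.0002, -0.0087, 0, 0, 0, 0.375]

```text
time: 28.1
ee_pos: [473.9, -27.6, 93.8]
orientation: [0.917, 0.398, 0.003, 0.004]
wrist_force: [12.1, -9.6, -12.8]
finger_gap: 0.197
gripper_force: 39.8
```

apply_moves:
  rows:
    - [0.0002, -0.0087, 0, 0, 0, 0.375]
    - [0.0002, -0.0087, 0, 0, 0, 0.375]
    - [0.0002, -0.0087, 0, 0, 0, 0.375]
    - [0.0002, -0.0087, 0, 0, 0, 0.375]
    - [0.0002, -0.0087, 0, 0, 0, 0.375]
    - [0.0002, -0.0087, 0, 0, 0, 0.375]
    - [0.0002, -0.0087, 0, 0, 0, 0.375]
    - [0.0002, -0.0087, 0, 0, 0, 0.375]
    - [0.0002, -0.0087, 0, 0, 0, 0.375]
    - [0.0002, -0.0087, 0, 0, 0, 0.375]
    - [0.0002, -0.0087, 0, 0, 0, 0.375]
    - [0.0002, -0.0087, 0, 0, 0, 0.375]

```text
time: 29.3
ee_pos: [433.2, 39.9, 93.6]
orientation: [0.996, 0.095, 0.001, 0.002]
wrist_force: [0.3, -7.8, 4.1]
finger_gap: 0.197
gripper_force: 41.0
```

apply_moves:
  rows:
    - [0, 0, 0, 0, 0, 0]
    - [0, 0, 0, 0, 0, 0]

```text
time: 29.5
ee_pos: [432.7, 42.3, 93.6]
orientation: [0.995, 0.096, 0.0, -0.0]
wrist_force: [-3.2, 1.9, 12.3]
finger_gap: 0.198
gripper_force: 41.8
```

apply_moves:
  rows:
    - [0, 0, 0, 0, 0, 0]
    - [0, 0, 0, 0, 0, 0]
    - [0, 0, 0, 0, 0, 0]
    - [0, 0, -0.02, 0, 0, 0]
    - [0, 0, -0.02, 0, 0, 0]
    - [0, 0, -0.02, 0, 0, 0]
    - [0, 0, -0.02, 0, 0, 0]
    - [0, 0, -0.02, 0, 0, 0]
    - [0, 0, 0, 0, 0, -1]
    - [0, 0, 0, 0, 0, -1]
    - [0, 0, 0, 0, 0, -1]
    - [0, 0, 0, 0, 0, -1]
  hand: 0.5

```text
time: 30.7
ee_pos: [432.0, 42.4, 167.8]
orientation: [0.929, 0.37, 0.0, -0.0]
wrist_force: [-1.2, -0.4, -0.1]
finger_gap: 0.496
gripper_force: 0.0
```

apply_moves:
  rows:
    - [0, 0, 0, 0, 0, -1]
    - [0, 0, 0, 0, 0, -1]
    - [0, 0, 0, 0, 0, -1]
    - [0, 0, 0, 0, 0, -1]
    - [0, 0, 0, 0, 0, -1]
    - [0, 0, 0, 0, 0, 0]
    - [0, 0, 0, 0, 0, 0]
  hand: 0

```text
time: 31.4
ee_pos: [432.0, 42.2, 167.8]
orientation: [0.75, 0.662, 0.0, -0.0]
wrist_force: [-0.4, 0.4, -0.6]
finger_gap: 0.004
gripper_force: 0.0
```

Run:
```python
from h import *
plan(429,268,120,83.3)
```

```text
t 31.4 at [432.   42.2 167.8] yaw 82.9 tilt 0.02 gap 0.004 F [-0.4  0.4 -0.6]
6 rows of [0.04969, -0.00688, 0.01064]
then 1 rows rz -0.0512
full rotvec/8deg [-0.001 -0.003 -0.051]
```

apply_moves:
  rows:
    - [0.0497, -0.007, 0.0107, 0, 0, 0]
    - [0.0497, -0.007, 0.0107, 0, 0, 0]
    - [0.0497, -0.007, 0.0107, 0, 0, 0]
    - [0.0497, -0.007, 0.0107, 0, 0, 0]
    - [0.0497, -0.007, 0.0107, 0, 0, 0]
    - [0.0497, -0.007, 0.0107, 0, 0, 0]
    - [0, 0, 0, 0, 0, 0]
    - [0, 0, 0, 0, 0, 0]

```text
time: 32.2
ee_pos: [427.4, 268.5, 119.2]
orientation: [0.748, 0.663, -0.001, 0.001]
wrist_force: [0.2, -0.9, -0.5]
finger_gap: 0.002
gripper_force: 0.0
```

apply_moves:
  rows:
    - [0, 0, 0.02, 0, 0, 0]
    - [0, 0, 0.02, 0, 0, 0]
    - [0, 0, 0.02, 0, 0, 0]
    - [0, 0, 0.02, 0, 0, 0]
    - [0, 0, 0.01, 0, 0, 0]
    - [0, 0, 0.01, 0, 0, 0]
    - [0, 0, 0.01, 0, 0, 0]
    - [0, 0, 0.008, 0, 0, 0]
    - [0, 0, 0.008, 0, 0, 0]

```text
time: 33.1
ee_pos: [424.3, 268.0, 24.4]
orientation: [0.748, 0.664, -0.003, -0.002]
wrist_force: [-11.5, -1.2, 13.7]
finger_gap: 0.002
gripper_force: 8.4
```

apply_moves:
  rows:
    - [0, 0, 0.006, 0, 0, 0]
    - [0, 0, 0.006, 0, 0, 0]
    - [0, 0, 0.006, 0, 0, 0]
    - [0, 0, 0.003, 0, 0, 0]
    - [0, 0, 0, 0, 0, 0]
    - [0, 0, 0, 0, 0, 0]
    - [0, 0, 0, 0, 0, 0]

```text
time: 33.8
ee_pos: [424.3, 268.3, 11.9]
orientation: [0.749, 0.663, -0.002, -0.004]
wrist_force: [-22.0, -5.2, 58.7]
finger_gap: -0.001
gripper_force: 30.9
```

apply_moves:
  rows:
    - [0, 0, -0.01, 0, 0, 0]
    - [0, 0, -0.03, 0, 0, 0]
    - [0, 0, -0.05, 0, 0, 0]
    - [0, 0, -0.06, 0, 0, 0]
    - [0, 0, -0.06, 0, 0, 0]
    - [0, 0, 0, 0, 0, 0]
    - [0, 0, 0, 0, 0, 0]
  hand: 0.6

```text
time: 34.5
ee_pos: [428.1, 268.9, 167.6]
orientation: [0.748, 0.664, 0.001, -0.0]
wrist_force: [-0.1, 0.5, 0.1]
finger_gap: 0.601
gripper_force: 0.0
```

Run:
```python
from h import *
plan(540.4,-56.1,168,83.3)
```

```text
t 34.5 at [428.1 268.9 167.6] yaw 83.1 tilt 0.15 gap 0.601 F [-0.1  0.5  0.1]
8 rows of [-0.05155, 0.02504, -0.00018]
then 1 rows rz -0.0191
full rotvec/8deg [ 0.007 -0.018 -0.019]
```

apply_moves:
  rows:
    - [-0.0516, 0.025, 0, 0, 0, 0]
    - [-0.0516, 0.025, 0, 0, 0, 0]
    - [-0.0516, 0.025, 0, 0, 0, 0]
    - [-0.0516, 0.025, 0, 0, 0, 0]
    - [-0.0516, 0.025, 0, 0, 0, 0]
    - [-0.0516, 0.025, 0, 0, 0, 0]
    - [-0.0516, 0.025, 0, 0, 0, 0]
    - [-0.051, 0.025, 0, 0, 0, 0]
    - [0, 0, 0, 0, 0, 0]
    - [0, 0, 0, 0, 0, 0]

```text
time: 35.5
ee_pos: [538.5, -58.1, 165.4]
orientation: [0.749, 0.662, -0.001, -0.001]
wrist_force: [-0.1, 1.1, 0.8]
finger_gap: 0.597
gripper_force: 0.0
```

apply_moves:
  rows:
    - [0, 0, 0.025, 0, 0, 0]
    - [0, 0, 0.025, 0, 0, 0]
    - [0, 0, 0.025, 0, 0, 0]
    - [0, 0, 0.024, 0, 0, 0]
    - [0, 0, 0, 0, 0, 0]
    - [0, 0, 0, 0, 0, 0]

```text
time: 36.1
ee_pos: [539.0, -55.4, 92.2]
orientation: [0.748, 0.664, -0.001, -0.001]
wrist_force: [0.5, -0.5, -0.3]
finger_gap: 0.597
gripper_force: 0.0
```

apply_moves:
  rows:
    - [0, 0, 0, 0, 0, 0]
    - [0, 0, 0, 0, 0, 0]
    - [0, 0, 0, 0, 0, 0]
    - [0, 0, 0, 0, 0, 0]
    - [0, 0, 0, 0, 0, 0]
    - [0, 0, 0, 0, 0, 0]
  hand: 0

```text
time: 36.7
ee_pos: [539.9, -56.4, 93.5]
orientation: [0.748, 0.663, 0.001, -0.0]
wrist_force: [-3.1, 1.9, 6.8]
finger_gap: 0.196
gripper_force: 38.9
```

apply_moves:
  rows:
    - [0.0002, -0.0087, 0, 0, 0, 0.375]
    - [0.0002, -0.0087, 0, 0, 0, 0.375]
    - [0.0002, -0.0087, 0, 0, 0, 0.375]
    - [0.0002, -0.0087, 0, 0, 0, 0.375]
    - [0.0002, -0.0087, 0, 0, 0, 0.375]
    - [0.0002, -0.0087, 0, 0, 0, 0.375]
    - [0.0002, -0.0087, 0, 0, 0, 0.375]
    - [0.0002, -0.0087, 0, 0, 0, 0.375]
    - [0.0002, -0.0087, 0, 0, 0, 0.375]
    - [0.0002, -0.0087, 0, 0, 0, 0.375]
    - [0.0002, -0.0087, 0, 0, 0, 0.375]
    - [0.0002, -0.0087, 0, 0, 0, 0.375]

```text
time: 37.9
ee_pos: [473.7, -27.1, 93.7]
orientation: [0.917, 0.398, 0.003, 0.004]
wrist_force: [12.6, -10.2, -15.5]
finger_gap: 0.194
gripper_force: 39.8
```

apply_moves:
  rows:
    - [0.0002, -0.0087, 0, 0, 0, 0.375]
    - [0.0002, -0.0087, 0, 0, 0, 0.375]
    - [0.0002, -0.0087, 0, 0, 0, 0.375]
    - [0.0002, -0.0087, 0, 0, 0, 0.375]
    - [0.0002, -0.0087, 0, 0, 0, 0.375]
    - [0.0002, -0.0087, 0, 0, 0, 0.375]
    - [0.0002, -0.0087, 0, 0, 0, 0.375]
    - [0.0002, -0.0087, 0, 0, 0, 0.375]
    - [0.0002, -0.0087, 0, 0, 0, 0.375]
    - [0.0002, -0.0087, 0, 0, 0, 0.375]
    - [0.0002, -0.0087, 0, 0, 0, 0.375]
    - [0.0002, -0.0087, 0, 0, 0, 0.375]

```text
time: 39.1
ee_pos: [433.4, 40.5, 93.6]
orientation: [0.995, 0.095, 0.002, 0.002]
wrist_force: [2.1, -8.7, -0.5]
finger_gap: 0.195
gripper_force: 40.8
```

apply_moves:
  rows:
    - [0, 0, 0, 0, 0, 0]
    - [0, 0, 0, 0, 0, 0]

```text
time: 39.3
ee_pos: [432.8, 42.9, 93.5]
orientation: [0.995, 0.096, 0.001, -0.0]
wrist_force: [-1.2, 1.2, 7.2]
finger_gap: 0.196
gripper_force: 41.6
```

apply_moves:
  rows:
    - [0, 0, 0, 0, 0, 0]
    - [0, 0, 0, 0, 0, 0]
    - [0, 0, 0, 0, 0, 0]
    - [0, 0, -0.02, 0, 0, 0]
    - [0, 0, -0.02, 0, 0, 0]
    - [0, 0, -0.02, 0, 0, 0]
    - [0, 0, -0.02, 0, 0, 0]
    - [0, 0, -0.02, 0, 0, 0]
    - [0, 0, 0, 0, 0, 0]
  hand: 0.5

```text
time: 40.2
ee_pos: [433.0, 43.0, 168.9]
orientation: [0.995, 0.097, 0.001, -0.001]
wrist_force: [0.6, -0.7, 0.0]
finger_gap: 0.501
gripper_force: 0.0
```

apply_moves:
  rows:
    - [0, 0.06, -0.03, 0, 0, 0]
    - [0, 0.06, -0.03, 0, 0, 0]
    - [0, 0.06, -0.03, 0, 0, 0]
    - [0, 0.06, -0.03, 0, 0, 0]
    - [0, 0, 0, 0, 0, 0]
  hand: 1

```text
time: 40.7
ee_pos: [467.0, -140.7, 259.7]
orientation: [0.996, 0.091, 0.003, 0.001]
wrist_force: [-0.1, 0.0, -0.1]
finger_gap: 1.002
gripper_force: 0.0
```

Run:
```python
from h import *
plan(485,0,140)
s=shot("top","t9"); a=s[105:245,150:450]; cv2.imwrite("pics/c9.png",cv2.resize(a,(795,371),interpolation=cv2.INTER_CUBIC)[:,:,::-1])
h=cv2.cvtColor(s,cv2.COLOR_RGB2HSV); m=cv2.inRange(h,(18,120,60),(36,255,255)); m[:,:305]=0; m=cv2.morphologyEx(m,cv2.MORPH_CLOSE,np.ones((5,5)))
for c in cv2.findContours(m,cv2.RETR_EXTERNAL,cv2.CHAIN_APPROX_SIMPLE)[0]:
    if cv2.contourArea(c)>1500: print(cv2.contourArea(c),cv2.minAreaRect(c),cv2.approxPolyDP(cv2.convexHull(c),3,True).reshape(-1,2).tolist())
```

```text
t 40.7 at [ 467.  -140.7  259.7] yaw 10.5 tilt 0.34 gap 1.002 F [-0.1  0.  -0.1]
5 rows of [0.01137, -0.03611, 0.03188]
3190.5 ((400.8263854980469, 183.41534423828125), (86.10922241210938, 54.7188606262207), 82.303955078125) [[417, 138], [430, 195], [429, 222], [381, 229], [376, 202], [400, 141]]
```

View pics/c9.png

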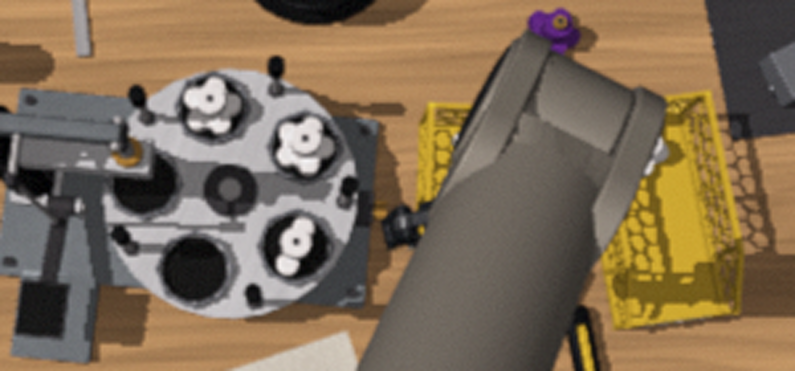

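```bash
cat > bins.py <<'E'
from h import *
def bin(r1,r2,f1,f2,c,name="top",off=(2,4.5)):
    q=[ray(name,*p,z,c)[:2]+off for p,z in((r1,85),(r2,85),(f1,45),(f2,45))]
    ra,fa=(q[0]+q[1])/2,(q[2]+q[3])/2; d=ra-fa; o=(ra+fa)/2
    print("centre",o.round(1),"len",np.hypot(*d).round(),"w",np.hypot(*(q[0]-q[1])).round(),np.hypot(*(q[2]-q[3])).round(),"yaw",np.degrees(np.arctan2(d[1],d[0])).round(1))
    return o,d/np.hypot(*d)
E
python3 - <<'E'
from bins import *
c=cam("top"); P=lambda x,y:(304.6+x/4,119.6+y/4)
for n,a in (("wing",[(66,50),(240,63),(33,385),(213,397)]),("star",[(282,100),(452,80),(308,436),(498,410)])):
    o,d=bin(*[P(*x) for x in a],c); print(n,[(x,(o+d*x).round(1).tolist()) for x in(80,8,-40,-66)])
print(ray("top",*P(140,120),49,c)+[2,4.5,0],ray("top",*P(360,152),49,c)+[2,4.5,0])
plan(490.5,-1.8,140,47)
E
```

```text
centre [ 551.  -227.1] len 240.0 w 126.0 130.0 yaw -6.6
wing [(80, [630.5, -236.3]), (8, [559.0, -228.0]), (-40, [511.3, -222.5]), (-66, [485.5, -219.5])]
centre [ 522.5 -403.7] len 238.0 w 124.0 139.0 yaw 4.9
star [(80, [602.3, -396.9]), (8, [530.5, -403.0]), (-40, [482.7, -407.1]), (-66, [456.8, -409.3])]
[ 632.82679579 -236.87659987   49.        ] [ 604.39464503 -397.84711787   49.        ]
t 40.75 at [ 466.4 -136.8  257.9] yaw 10.7 tilt 0.14 gap 0.995 F [0.2 0.5 0.3]
5 rows of [0.01293, -0.03419, 0.03145]
then 5 rows rz -0.9075
full rotvec/8deg [ 0.007 -0.016 -4.537]
```

apply_moves:
  rows:
    - [0, 0, 0, 0, 0, -1]
    - [0, 0, 0, 0, 0, -1]
    - [0, 0, 0, 0, 0, -1]
    - [0, 0, 0, 0, 0, -1]
    - [0, 0, 0, 0, 0, -1]
    - [0, 0, 0, 0, 0, -1]
    - [0, 0, 0, 0, 0, -1]
    - [0, 0, 0, 0, 0, -1]
  hand: 0.8

```text
time: 41.55
ee_pos: [465.6, -130.6, 255.5]
orientation: [0.79, 0.613, -0.001, -0.001]
wrist_force: [0.6, -0.4, -1.1]
finger_gap: 0.801
gripper_force: 0.0
```

apply_moves:
  rows:
    - [0, 0, 0, 0, 0, -1]
    - [0, 0, 0, 0, 0, -1]
    - [0, 0, 0, 0, 0, -1]
    - [0, 0, 0, 0, 0, -1]
    - [0, 0, 0, 0, 0, -1]
    - [0, 0, 0, 0, 0, -1]
    - [0, 0, 0, 0, 0, -1]
    - [0, 0, 0, 0, 0, -0.83]
    - [0, 0, 0, 0, 0, 0]
    - [0, 0, 0, 0, 0, 0]

```text
time: 42.55
ee_pos: [465.8, -131.6, 256.1]
orientation: [0.361, 0.933, -0.0, -0.001]
wrist_force: [0.3, 0.1, 0.5]
finger_gap: 0.803
gripper_force: 0.0
```

Run:
```python
from h import *
plan(490.5,-1.8,120,137.3)
```

```text
t 42.55 at [ 465.8 -131.6  256.1] yaw 137.7 tilt 0.13 gap 0.803 F [0.3 0.1 0.5]
5 rows of [0.01837, 0.03006, 0.03629]
then 1 rows rz 0.048
full rotvec/8deg [-0.008 -0.014  0.048]
```

apply_moves:
  rows:
    - [0.0184, 0.03, 0.0363, 0, 0, 0]
    - [0.0184, 0.03, 0.0363, 0, 0, 0]
    - [0.0184, 0.03, 0.0363, 0, 0, 0]
    - [0.0184, 0.03, 0.0363, 0, 0, 0]
    - [0.0184, 0.03, 0.0363, 0, 0, 0.05]
    - [0, 0, 0, 0, 0, 0]
    - [0, 0, 0, 0, 0, 0]
    - [0, 0, 0, 0, 0, 0]

```text
time: 43.35
ee_pos: [491.2, -4.0, 121.6]
orientation: [0.365, 0.931, 0.0, 0.0]
wrist_force: [-0.1, -0.8, 0.4]
finger_gap: 0.804
gripper_force: 0.0
```

Run:
```python
from h import *
plan(490.5,-1.8,51,137.3)
w=shot("wrist","w10"); cv2.imwrite("pics/c10.png",w[:,:,::-1]); print(proj("wrist",[490.5,-1.8,104]))
h=cv2.cvtColor(w,cv2.COLOR_RGB2HSV); m=cv2.inRange(h,(12,90,60),(25,255,255)); u,v=proj("wrist",[490.5,-1.8,104]).astype(int)
k=np.zeros_like(m); k[v-40:v+40,u-40:u+40]=m[v-40:v+40,u-40:u+40]
for c in cv2.findContours(k,cv2.RETR_EXTERNAL,cv2.CHAIN_APPROX_SIMPLE)[0]:
    if cv2.contourArea(c)>15: (a,b),r=cv2.minEnclosingCircle(c); print(a,b,r,ray("wrist",a,b,104).round(1))
```

```text
t 43.35 at [491.2  -4.  121.6] yaw 137.2 tilt 0.05 gap 0.804 F [-0.1 -0.8  0.4]
2 rows of [0.00136, 0.00077, 0.04703]
then 1 rows rz -0.0072
full rotvec/8deg [ 0.002  0.005 -0.007]
[254.06400049 216.54866674]
```

View pics/c10.png

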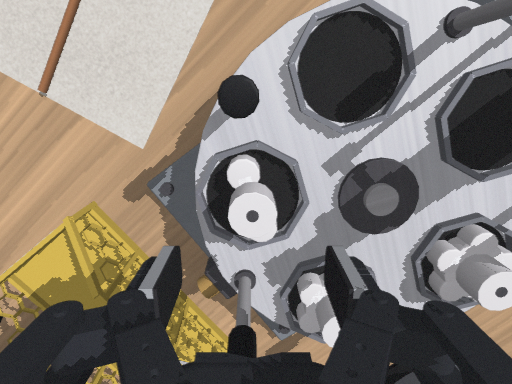

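apply_moves:
  rows:
    - [0.0007, 0.0004, 0.0235, 0, 0, 0]
    - [0.0007, 0.0004, 0.0235, 0, 0, 0]
    - [0.0007, 0.0004, 0.0235, 0, 0, 0]
    - [0.0007, 0.0004, 0.0235, 0, 0, 0]
    - [0, 0, 0, 0, 0, 0]
    - [0, 0, 0, 0, 0, 0]

```text
time: 44.0
ee_pos: [490.6, -1.6, 51.4]
orientation: [0.364, 0.931, 0.0, 0.0]
wrist_force: [0.3, 0.2, -0.0]
finger_gap: 0.803
gripper_force: 0.0
```

apply_moves:
  rows:
    - [0, 0, 0, 0, 0, 0]
    - [0, 0, 0, 0, 0, 0]
    - [0, 0, 0, 0, 0, 0]
    - [0, 0, 0, 0, 0, 0]
    - [0, 0, 0, 0, 0, 0]
    - [0, 0, 0, 0, 0, 0]
    - [0, 0, 0, 0, 0, 0]
  hand: 0
  squeeze: 60

```text
time: 44.7
ee_pos: [490.8, -0.9, 51.6]
orientation: [0.364, 0.932, 0.001, 0.0]
wrist_force: [-1.2, -1.0, 9.2]
finger_gap: 0.356
gripper_force: 58.6
```

apply_moves:
  rows:
    - [0, 0, -0.01, 0, 0, 0]
    - [0, 0, -0.02, 0, 0, 0]
    - [0, 0, -0.03, 0, 0, 0]
    - [0, 0, -0.05, 0, 0, 0]
    - [0, 0, -0.05, 0, 0, 0]
    - [0, 0, -0.05, 0, 0, 0]
    - [0, 0, 0, 0, 0, 0]
    - [0, 0, 0, 0, 0, 0]

```text
time: 45.5
ee_pos: [490.5, -0.6, 208.8]
orientation: [0.363, 0.932, 0.001, 0.001]
wrist_force: [0.0, -0.5, -1.1]
finger_gap: 0.35
gripper_force: 59.4
```

Run:
```python
from h import *
plan(556,-228,200,83.4)
```

```text
t 45.5 at [490.5  -0.6 208.8] yaw 137.4 tilt 0.13 gap 0.35 F [ 0.  -0.5 -1.1]
6 rows of [-0.04494, -0.02734, 0.0019]
then 7 rows rz 0.964
full rotvec/8deg [ 1.600e-02 -6.000e-03  6.748e+00]
```

```bash
cat > yel.py <<'E'
from h import *
def ymask(s):
    h=cv2.cvtColor(s,cv2.COLOR_RGB2HSV); m=cv2.inRange(h,(20,150,70),(34,255,255)); m[:,:305]=0; m[:110]=0; return m
def rep(s):
    a=ymask(cv2.imread("pics/top0.png")[:,:,::-1]); b=ymask(s)
    for n,x0,x1 in(("wing",305,369),("star",376,440)):
        A,B=a[:,x0-3:x1+3],b[:,x0-3:x1+3]
        ya,xa=np.nonzero(A); yb,xb=np.nonzero(B)
        q=lambda v:np.percentile(v,[1,50,99]).tolist()
        print(n,len(xa),len(xb),"dmean",(xb.mean()-xa.mean()).round(2),(yb.mean()-ya.mean()).round(2),"x",q(xa+x0-3),q(xb+x0-3),"y",q(ya),q(yb),"diff px",int((cv2.absdiff(A,B)>0).sum()))
E
python3 - <<'E'
from yel import *
s=shot("top","t11"); rep(s)
E
```

```text
wing 3871 3917 dmean -7.84 10.56 x [314.0, 340.0, 371.0] [307.0, 332.0, 371.0] y [134.0, 178.0, 232.30000000000018] [145.0, 189.0, 232.0] diff px 2556
star 3848 3830 dmean -0.16 -0.17 x [373.0, 401.0, 429.0] [373.0, 401.0, 429.0] y [142.0, 188.0, 226.0] [142.0, 188.0, 226.0] diff px 76
```

Run:
```python
import cv2
im=cv2.imread("pics/t11.png"); cv2.imwrite("pics/c11.png",cv2.resize(im[120:250,285:445],None,fx=4,fy=4,interpolation=cv2.INTER_CUBIC))
```

```text
(no output)
```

View pics/c11.png

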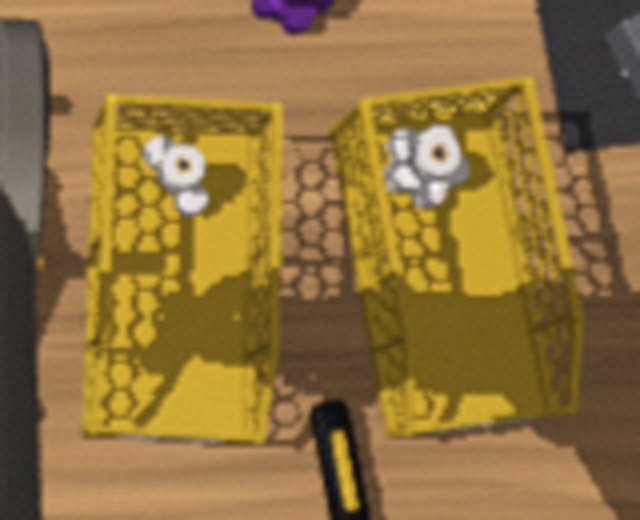

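Run:
```python
from bins import *
c=cam("top"); P=lambda x,y:(284.6+x/4,119.6+y/4)
o,d=bin(*[P(*x) for x in[(108,97),(282,104),(82,435),(264,442)]],c); print([(x,(o+d*x).round(1).tolist()) for x in(80,0,-20,-40)])
print(ray("top",*P(185,166),49,c)+[2,4.5,0])
x,y=o+d*-20
yaw=90+np.degrees(np.arctan2(d[1],d[0])); plan(x,y,200,yaw)
```

```text
centre [ 518.  -200.6] len 241.0 w 125.0 131.0 yaw -5.2
[(80, [597.7, -207.8]), (0, [518.0, -200.6]), (-20, [498.1, -198.8]), (-40, [478.2, -197.0])]
[ 598.44851084 -208.95655255   49.        ]
t 45.55 at [489.6  -0.6 207.8] yaw 137.4 tilt 0.04 gap 0.352 F [ 0.4  0.6 -1. ]
5 rows of [-0.03745, -0.03735, 0.00203]
then 7 rows rz 0.9386
full rotvec/8deg [-1.00e-03 -6.00e-03  6.57e+00]
```

apply_moves:
  rows:
    - [-0.0375, -0.0373, 0.002, 0, 0, 0]
    - [-0.0375, -0.0373, 0.002, 0, 0, 0]
    - [-0.0375, -0.0373, 0.002, 0, 0, 0]
    - [-0.0375, -0.0373, 0.002, 0, 0, 0]
    - [-0.0375, -0.0373, 0.002, 0, 0, 0]
    - [0, 0, 0, 0, 0, 0.939]
    - [0, 0, 0, 0, 0, 0.939]
    - [0, 0, 0, 0, 0, 0.939]
    - [0, 0, 0, 0, 0, 0.939]
    - [0, 0, 0, 0, 0, 0.939]
    - [0, 0, 0, 0, 0, 0.939]
    - [0, 0, 0, 0, 0, 0.939]

```text
time: 46.75
ee_pos: [497.7, -198.7, 199.0]
orientation: [0.741, 0.672, -0.001, -0.001]
wrist_force: [-0.9, 0.5, 0.1]
finger_gap: 0.347
gripper_force: 59.5
```

Run:
```python
from h import *
plan(498,-199,0,84.8)
```

```text
t 46.75 at [ 497.7 -198.7  199. ] yaw 84.4 tilt 0.18 gap 0.347 F [-0.9  0.5  0.1]
5 rows of [-5e-05, 0.00026, 0.05306]
then 1 rows rz -0.0455
full rotvec/8deg [-0.022  0.001 -0.046]
```

apply_moves:
  rows:
    - [0, 0, 0.05, 0, 0, 0]
    - [0, 0, 0.05, 0, 0, 0]
    - [0, 0, 0.05, 0, 0, 0]
    - [0, 0, 0.03, 0, 0, 0]
    - [0, 0, 0.03, 0, 0, 0]
    - [0, 0, 0.03, 0, 0, 0]
    - [0, 0, 0.013, 0, 0, 0]
    - [0, 0, 0.012, 0, 0, 0]
    - [0, 0, 0, 0, 0, 0]
    - [0, 0, 0, 0, 0, 0]
    - [0, 0, 0, 0, 0, 0]

```text
time: 47.85
ee_pos: [499.4, -199.3, 2.5]
orientation: [0.739, 0.674, 0.0, 0.001]
wrist_force: [0.7, 0.4, -0.2]
finger_gap: 0.352
gripper_force: 59.5
```

apply_moves:
  rows:
    - [0, 0, 0, 0, 0, 0]
    - [0, 0, 0, 0, 0, 0]
    - [0, 0, 0, 0, 0, 0]
    - [0, 0, 0, 0, 0, 0]
    - [0, 0, -0.03, 0, 0, 0]
    - [0, 0, -0.05, 0, 0, 0]
    - [0, 0, -0.06, 0, 0, 0]
    - [0, 0, -0.06, 0, 0, 0]
    - [0, 0, -0.05, 0, 0, 0]
    - [0, 0, 0, 0, 0, 0]
  hand: 0.6

```text
time: 48.85
ee_pos: [501.5, -200.7, 193.8]
orientation: [0.739, 0.674, 0.002, 0.003]
wrist_force: [0.1, -0.8, -0.7]
finger_gap: 0.601
gripper_force: 0.0
```

Run:
```python
from h import *
plan(601.5,-14.8,190,29.3)
w=shot("wrist","w12"); c=cam("wrist")
g=cv2.inRange(cv2.cvtColor(w,cv2.COLOR_RGB2HSV),(0,0,190),(180,40,255))
for q in cv2.findContours(g,cv2.RETR_EXTERNAL,cv2.CHAIN_APPROX_SIMPLE)[0]:
    if cv2.contourArea(q)>150: (a,b),r=cv2.minEnclosingCircle(q); print(round(a),round(b),round(r),ray("wrist",a,b,49,c).round(0))
print(proj("wrist",[498,-199,49],c))
```

```text
t 48.85 at [ 501.5 -200.7  193.8] yaw 84.7 tilt 0.46 gap 0.601 F [ 0.1 -0.8 -0.7]
5 rows of [0.05182, 0.02201, 0.00117]
then 7 rows rz 0.9901
full rotvec/8deg [ 0.055 -0.023  6.931]
322 178 9 [ 570. -211.   49.]
346 173 15 [ 595. -208.   49.]
249 170 15 [ 497. -196.   49.]
112 30 30 [388. -59.  49.]
244 14 31 [506. -56.  49.]
[249.98803919 172.49283378]
```

apply_moves:
  rows:
    - [0.0518, 0.022, 0.001, 0, 0, 0]
    - [0.0518, 0.022, 0.001, 0, 0, 0]
    - [0.0518, 0.022, 0.001, 0, 0, 0]
    - [0.0518, 0.022, 0.001, 0, 0, 0]
    - [0.0518, 0.022, 0.001, 0, 0, 0]
    - [0, 0, 0, 0, 0, 0.99]
    - [0, 0, 0, 0, 0, 0.99]
    - [0, 0, 0, 0, 0, 0.99]
    - [0, 0, 0, 0, 0, 0.99]
    - [0, 0, 0, 0, 0, 0.99]
    - [0, 0, 0, 0, 0, 0.99]
    - [0, 0, 0, 0, 0, 0.99]
  hand: 0.8

```text
time: 50.1
ee_pos: [597.8, -13.0, 183.9]
orientation: [0.968, 0.25, -0.001, -0.0]
wrist_force: [1.3, -0.0, -0.4]
finger_gap: 0.8
gripper_force: 0.0
```

apply_moves:
  rows:
    - [0, 0, 0.04, 0, 0, 0]
    - [0, 0, 0.04, 0, 0, 0]
    - [0, 0, 0, 0, 0, 0]
    - [0, 0, 0, 0, 0, 0]

```text
time: 50.5
ee_pos: [598.0, -13.5, 125.0]
orientation: [0.967, 0.253, -0.001, -0.0]
wrist_force: [0.1, -1.0, 0.9]
finger_gap: 0.795
gripper_force: 0.0
```

```bash
cat > hub.py <<'E'
from h import *
def hub(x,y,nm):
    w=shot("wrist",nm); c=cam("wrist"); u,v=proj("wrist",[x,y,104],c)
    g=cv2.medianBlur(cv2.cvtColor(w,cv2.COLOR_RGB2GRAY),3); K,Rm,t=c; r=K[0,0]*16/(Rm@[x,y,104]+t)[2]
    q=cv2.HoughCircles(g,cv2.HOUGH_GRADIENT,1,20,param1=100,param2=12,minRadius=int(r*.85),maxRadius=int(r*1.15)+1)
    print("pred",u.round(),v.round(),"r",r.round(1))
    if q is not None:
        for a in q[0]:
            if np.hypot(a[0]-u,a[1]-v)<25: print(a.round(1),ray("wrist",a[0],a[1],104,c).round(1))
E
python3 - <<'E'
from hub import *
plan(601.5,-14.8,51,29.3); hub(601.5,-14.8,"w13")
E
```

```text
t 50.5 at [598.  -13.5 125. ] yaw 29.3 tilt 0.12 gap 0.795 F [ 0.1 -1.   0.9]
2 rows of [0.00167, 0.00194, 0.04933]
then 1 rows rz -0.0005
full rotvec/8deg [-0.004  0.014 -0.   ]
pred 257.0 214.0 r 24.5
[256.5 218.5  25.1] [598.3 -16.1 104. ]
[278.5 213.5  25.1] [608.4 -26.8 104. ]
```

apply_moves:
  rows:
    - [0.0003, 0.0008, 0.0246, 0, 0, 0]
    - [0.0003, 0.0008, 0.0246, 0, 0, 0]
    - [0.0003, 0.0008, 0.0246, 0, 0, 0]
    - [0.0003, 0.0008, 0.0246, 0, 0, 0]
    - [0, 0, 0, 0, 0, 0]
    - [0, 0, 0, 0, 0, 0]

```text
time: 51.15
ee_pos: [600.4, -15.1, 51.2]
orientation: [0.967, 0.253, -0.001, 0.0]
wrist_force: [0.6, 0.6, -0.0]
finger_gap: 0.8
gripper_force: 0.0
```

apply_moves:
  rows:
    - [0, 0, 0, 0, 0, 0]
    - [0, 0, 0, 0, 0, 0]
    - [0, 0, 0, 0, 0, 0]
    - [0, 0, 0, 0, 0, 0]
    - [0, 0, 0, 0, 0, 0]
    - [0, 0, 0, 0, 0, 0]
    - [0, 0, 0, 0, 0, 0]
  hand: 0
  squeeze: 60

```text
time: 51.85
ee_pos: [601.3, -14.9, 52.7]
orientation: [0.967, 0.253, 0.001, 0.0]
wrist_force: [-0.1, 0.3, 6.3]
finger_gap: 0.352
gripper_force: 59.2
```

apply_moves:
  rows:
    - [0, 0, -0.01, 0, 0, 0]
    - [0, 0, -0.02, 0, 0, 0]
    - [0, 0, -0.03, 0, 0, 0]
    - [0, 0, -0.05, 0, 0, 0]
    - [0, 0, -0.05, 0, 0, 0]
    - [0, 0, -0.05, 0, 0, 0]
    - [0, 0, 0, 0, 0, 0]
    - [0, 0, 0, 0, 0, 0]

```text
time: 52.65
ee_pos: [601.0, -14.8, 210.4]
orientation: [0.967, 0.253, 0.001, -0.0]
wrist_force: [0.5, -0.3, -0.7]
finger_gap: 0.352
gripper_force: 59.4
```

Run:
```python
from yel import *
s=shot("top","t14"); rep(s)
plan(457,-409.3,205,94.9)
```

```text
wing 3871 3689 dmean -7.56 10.4 x [314.0, 340.0, 371.0] [307.0, 333.0, 371.0] y [134.0, 178.0, 232.30000000000018] [145.0, 187.0, 233.0] diff px 2778
star 3848 3773 dmean -0.44 0.08 x [373.0, 401.0, 429.0] [373.0, 401.0, 429.0] y [142.0, 188.0, 226.0] [142.0, 188.0, 226.0] diff px 129
t 52.7 at [600.3 -14.5 209.2] yaw 29.3 tilt 0.04 gap 0.354 F [-1.  -0.1 -2.2]
10 rows of [-0.04245, 0.03653, 0.00052]
then 9 rows rz -0.9106
full rotvec/8deg [-4.000e-03 -4.000e-03 -8.195e+00]
```

Run:
```python
from yel import *
plan(527.5,-403.3,205,94.9)
```

```text
t 52.7 at [600.3 -14.5 209.2] yaw 29.3 tilt 0.04 gap 0.354 F [-1.  -0.1 -2.2]
9 rows of [-0.03763, 0.04493, 0.00058]
then 9 rows rz -0.9106
full rotvec/8deg [-4.000e-03 -4.000e-03 -8.195e+00]
```

apply_moves:
  rows:
    - [-0.0376, 0.045, 0.0006, 0, 0, 0]
    - [-0.0376, 0.045, 0.0006, 0, 0, 0]
    - [-0.0376, 0.045, 0.0006, 0, 0, 0]
    - [-0.0376, 0.045, 0.0006, 0, 0, 0]
    - [-0.0376, 0.045, 0.0006, 0, 0, 0]
    - [-0.0376, 0.045, 0.0006, 0, 0, 0]
    - [-0.0376, 0.045, 0.0006, 0, 0, 0]
    - [-0.0376, 0.045, 0.0006, 0, 0, 0]
    - [-0.0376, 0.045, 0.0006, 0, 0, 0]

```text
time: 53.6
ee_pos: [527.2, -404.7, 203.5]
orientation: [0.967, 0.253, -0.001, -0.001]
wrist_force: [0.1, 0.7, -0.8]
finger_gap: 0.357
gripper_force: 59.5
```

apply_moves:
  rows:
    - [0, 0, 0, 0, 0, -0.91]
    - [0, 0, 0, 0, 0, -0.91]
    - [0, 0, 0, 0, 0, -0.91]
    - [0, 0, 0, 0, 0, -0.91]
    - [0, 0, 0, 0, 0, -0.91]
    - [0, 0, 0, 0, 0, -0.91]
    - [0, 0, 0, 0, 0, -0.91]
    - [0, 0, 0, 0, 0, -0.91]
    - [0, 0, 0, 0, 0, -0.91]
    - [0, 0, 0, 0, 0, 0]
    - [0, 0, 0, 0, 0, 0]

```text
time: 54.7
ee_pos: [527.7, -403.4, 204.1]
orientation: [0.678, 0.735, 0.0, -0.001]
wrist_force: [0.5, 0.0, -0.6]
finger_gap: 0.353
gripper_force: 59.4
```

```bash
cat > wb.py <<'E'
from h import *
def white(nm):
    w=shot("wrist",nm); c=cam("wrist")
    g=cv2.inRange(cv2.cvtColor(w,cv2.COLOR_RGB2HSV),(0,0,185),(180,45,255))
    for q in cv2.findContours(g,cv2.RETR_EXTERNAL,cv2.CHAIN_APPROX_SIMPLE)[0]:
        if cv2.contourArea(q)>120: (a,b),r=cv2.minEnclosingCircle(q); print(round(a),round(b),round(r),ray("wrist",a,b,49,c).round(0))
E
python3 - <<'E'
from wb import *
plan(527.5,-403.3,2,94.9); white("w15")
E
```

```text
t 54.7 at [ 527.7 -403.4  204.1] yaw 94.7 tilt 0.11 gap 0.353 F [ 0.5  0.  -0.6]
5 rows of [-4e-05, 2e-05, 0.05391]
then 1 rows rz -0.0309
full rotvec/8deg [-0.009 -0.011 -0.031]
252 279 35 [ 538. -534.   49.]
248 237 60 [ 529. -481.   49.]
325 174 17 [ 604. -401.   49.]
```

apply_moves:
  rows:
    - [0, 0, 0.05, 0, 0, 0]
    - [0, 0, 0.05, 0, 0, 0]
    - [0, 0, 0.05, 0, 0, 0]
    - [0, 0, 0.03, 0, 0, 0]
    - [0, 0, 0.03, 0, 0, 0]
    - [0, 0, 0.03, 0, 0, 0]
    - [0, 0, 0.015, 0, 0, 0]
    - [0, 0, 0.015, 0, 0, 0]
    - [0, 0, 0, 0, 0, 0]
    - [0, 0, 0, 0, 0, 0]
    - [0, 0, 0, 0, 0, 0]

```text
time: 55.85
ee_pos: [528.8, -404.5, 3.7]
orientation: [0.677, 0.736, 0.0, 0.001]
wrist_force: [0.0, -0.5, -0.6]
finger_gap: 0.354
gripper_force: 59.4
```

apply_moves:
  rows:
    - [0, 0, 0, 0, 0, 0]
    - [0, 0, 0, 0, 0, 0]
    - [0, 0, 0, 0, 0, 0]
    - [0, 0, 0, 0, 0, 0]
    - [0, 0, -0.03, 0, 0, 0]
    - [0, 0, -0.05, 0, 0, 0]
    - [0, 0, -0.06, 0, 0, 0]
    - [0, 0, -0.06, 0, 0, 0]
    - [0, 0, -0.05, 0, 0, 0]
    - [0, 0, 0, 0, 0, 0]
  hand: 0.55

```text
time: 56.85
ee_pos: [530.2, -406.8, 196.3]
orientation: [0.677, 0.736, 0.001, 0.005]
wrist_force: [0.9, 0.0, -0.4]
finger_gap: 0.55
gripper_force: 0.0
```

Run:
```python
from wb import *
white("w16"); plan(648.2,86.6,195,101.3)
```

```text
324 170 17 [ 601. -398.   49.]
249 172 26 [ 526. -406.   49.]
268 150 8 [ 543. -382.   49.]
310 149 9 [ 584. -377.   49.]
t 56.9 at [ 529.3 -405.4  193.3] yaw 94.8 tilt 0.32 gap 0.547 F [-0.3  1.  -0.8]
12 rows of [0.05335, 0.01778, -0.00028]
then 1 rows rz -0.8073
full rotvec/8deg [ 0.031  0.025 -0.807]
```

apply_moves:
  rows:
    - [0.0533, 0.0178, -0.0003, 0, 0, 0]
    - [0.0533, 0.0178, -0.0003, 0, 0, 0]
    - [0.0533, 0.0178, -0.0003, 0, 0, 0]
    - [0.0533, 0.0178, -0.0003, 0, 0, 0]
    - [0.0533, 0.0178, -0.0003, 0, 0, 0]
    - [0.0533, 0.0178, -0.0003, 0, 0, 0]
    - [0.0533, 0.0178, -0.0003, 0, 0, 0]
    - [0.0533, 0.0178, -0.0003, 0, 0, 0]
    - [0.0533, 0.0178, -0.0003, 0, 0, 0]
  hand: 0.8

```text
time: 57.8
ee_pos: [616.8, -33.2, 190.8]
orientation: [0.676, 0.736, -0.001, -0.001]
wrist_force: [0.6, -0.1, -0.3]
finger_gap: 0.802
gripper_force: 0.0
```

apply_moves:
  rows:
    - [0, 0, 0, 0, 0, 0.95]
    - [0, 0, 0, 0, 0, 0.95]
    - [0, 0, 0, 0, 0, 0.95]
    - [0, 0, 0, 0, 0, 0.95]
    - [0, 0, 0, 0, 0, 0.95]
    - [0, 0, 0, 0, 0, 0]
    - [0, 0, 0, 0, 0, 0]

```text
time: 58.5
ee_pos: [616.9, -35.1, 191.2]
orientation: [0.879, 0.478, -0.001, -0.0]
wrist_force: [-0.0, 0.2, 0.8]
finger_gap: 0.8
gripper_force: 0.0
```

Run:
```python
from h import *
plan(648.2,86.6,125,56)
```

```text
t 58.5 at [616.9 -35.1 191.2] yaw 57.1 tilt 0.1 gap 0.8 F [-0.   0.2  0.8]
4 rows of [0.03974, -0.01329, 0.02202]
then 1 rows rz 0.1317
full rotvec/8deg [-0.008  0.01   0.132]
```

apply_moves:
  rows:
    - [0.04, -0.0133, 0.022, 0, 0, 0]
    - [0.04, -0.0133, 0.022, 0, 0, 0]
    - [0.04, -0.0133, 0.022, 0, 0, 0]
    - [0.039, -0.0133, 0.022, 0, 0, 0]
    - [0, 0, 0, 0, 0, 0.13]
    - [0, 0, 0, 0, 0, 0]
    - [0, 0, 0, 0, 0, 0]

```text
time: 59.2
ee_pos: [649.3, 84.8, 126.7]
orientation: [0.884, 0.468, 0.0, 0.0]
wrist_force: [-0.0, -0.8, 0.2]
finger_gap: 0.796
gripper_force: 0.0
```

Run:
```python
from hub import *
plan(648.2,86.6,52,56); hub(648.2,86.6,"w17")
```

```text
t 59.2 at [649.3  84.8 126.7] yaw 55.8 tilt 0.04 gap 0.796 F [-0.  -0.8  0.2]
2 rows of [0.00063, -0.00131, 0.04977]
then 1 rows rz -0.0251
full rotvec/8deg [ 0.005  0.002 -0.025]
pred 250.0 215.0 r 24.4
[249.5 215.5  23.9] [647.4  86.5 104. ]
```

apply_moves:
  rows:
    - [0.0003, -0.0007, 0.025, 0, 0, 0]
    - [0.0003, -0.0007, 0.025, 0, 0, 0]
    - [0.0003, -0.0007, 0.025, 0, 0, 0]
    - [0.0003, -0.0007, 0.025, 0, 0, 0]
    - [0, 0, 0, 0, 0, 0]
    - [0, 0, 0, 0, 0, 0]

```text
time: 59.85
ee_pos: [647.8, 88.0, 50.5]
orientation: [0.884, 0.468, -0.001, 0.0]
wrist_force: [0.8, 0.4, 0.3]
finger_gap: 0.796
gripper_force: 0.0
```

apply_moves:
  rows:
    - [0, 0, 0, 0, 0, 0]
    - [0, 0, 0, 0, 0, 0]
    - [0, 0, 0, 0, 0, 0]
    - [0, 0, 0, 0, 0, 0]
    - [0, 0, 0, 0, 0, 0]
    - [0, 0, 0, 0, 0, 0]
    - [0, 0, 0, 0, 0, 0]
  hand: 0
  squeeze: 60

```text
time: 60.55
ee_pos: [648.9, 88.2, 52.3]
orientation: [0.884, 0.468, 0.001, 0.0]
wrist_force: [-0.4, -0.0, 5.7]
finger_gap: 0.352
gripper_force: 59.2
```

apply_moves:
  rows:
    - [0, 0, -0.01, 0, 0, 0]
    - [0, 0, -0.02, 0, 0, 0]
    - [0, 0, -0.03, 0, 0, 0]
    - [0, 0, -0.05, 0, 0, 0]
    - [0, 0, -0.05, 0, 0, 0]
    - [0, 0, -0.05, 0, 0, 0]
    - [0, 0, 0, 0, 0, 0]
    - [0, 0, 0, 0, 0, 0]

```text
time: 61.35
ee_pos: [648.3, 88.4, 210.0]
orientation: [0.884, 0.468, 0.001, -0.0]
wrist_force: [0.6, 1.2, -1.5]
finger_gap: 0.357
gripper_force: 59.4
```

Run:
```python
from yel import *
s=shot("top","t18"); rep(s)
plan(453.8,-409.6,205,94.9)
```

```text
wing 3871 3727 dmean -7.48 9.99 x [314.0, 340.0, 371.0] [307.0, 333.0, 371.0] y [134.0, 178.0, 232.30000000000018] [145.0, 187.0, 233.0] diff px 2770
star 3848 3522 dmean 0.82 0.27 x [373.0, 401.0, 429.0] [373.0, 403.0, 429.0] y [142.0, 188.0, 226.0] [142.0, 191.0, 226.0] diff px 472
t 61.4 at [647.6  88.6 208.6] yaw 55.8 tilt 0.05 gap 0.355 F [-1.4  0.2 -1.6]
12 rows of [-0.05789, 0.01328, 0.00038]
then 5 rows rz -0.9769
full rotvec/8deg [-5.000e-03 -3.000e-03 -4.884e+00]
```

Bins unmoved (extents equal). Carry the last star over.

apply_moves:
  rows:
    - [-0.0579, 0.0133, 0.0004, 0, 0, 0]
    - [-0.0579, 0.0133, 0.0004, 0, 0, 0]
    - [-0.0579, 0.0133, 0.0004, 0, 0, 0]
    - [-0.0579, 0.0133, 0.0004, 0, 0, 0]
    - [-0.0579, 0.0133, 0.0004, 0, 0, 0]
    - [-0.0579, 0.0133, 0.0004, 0, 0, 0]
    - [-0.0579, 0.0133, 0.0004, 0, 0, 0]
    - [-0.0579, 0.0133, 0.0004, 0, 0, 0]
    - [-0.0579, 0.0133, 0.0004, 0, 0, 0]
    - [-0.0579, 0.0133, 0.0004, 0, 0, 0]
    - [-0.0579, 0.0133, 0.0004, 0, 0, 0]
    - [-0.0579, 0.0133, 0.0004, 0, 0, 0]

```text
time: 62.6
ee_pos: [452.9, -410.5, 203.6]
orientation: [0.884, 0.468, -0.0, -0.001]
wrist_force: [0.4, -0.0, -0.8]
finger_gap: 0.349
gripper_force: 59.5
```

apply_moves:
  rows:
    - [0, 0, 0, 0, 0, -0.977]
    - [0, 0, 0, 0, 0, -0.977]
    - [0, 0, 0, 0, 0, -0.977]
    - [0, 0, 0, 0, 0, -0.977]
    - [0, 0, 0, 0, 0, -0.977]
    - [0, 0, 0, 0, 0, 0]
    - [0, 0, 0, 0, 0, 0]

```text
time: 63.3
ee_pos: [453.8, -409.4, 204.2]
orientation: [0.678, 0.735, 0.0, -0.001]
wrist_force: [0.2, 0.5, -1.1]
finger_gap: 0.355
gripper_force: 59.5
```

Run:
```python
from wb import *
plan(453.8,-410,2,94.9); white("w19")
```

```text
t 63.3 at [ 453.8 -409.4  204.2] yaw 94.7 tilt 0.1 gap 0.355 F [ 0.2  0.5 -1.1]
5 rows of [-0.00023, 5e-05, 0.05391]
then 1 rows rz -0.0269
full rotvec/8deg [-0.008 -0.01  -0.027]
252 285 35 [ 465. -549.   49.]
252 244 61 [ 459. -496.   49.]
393 172 15 [ 601. -399.   49.]
326 174 17 [ 531. -407.   49.]
31 80 32 [ 232. -339.   49.]
```

apply_moves:
  rows:
    - [0, 0, 0.05, 0, 0, 0]
    - [0, 0, 0.05, 0, 0, 0]
    - [0, 0, 0.05, 0, 0, 0]
    - [0, 0, 0.03, 0, 0, 0]
    - [0, 0, 0.03, 0, 0, 0]
    - [0, 0, 0.03, 0, 0, 0]
    - [0, 0, 0.015, 0, 0, 0]
    - [0, 0, 0.015, 0, 0, 0]
    - [0, 0, 0, 0, 0, 0]
    - [0, 0, 0, 0, 0, 0]
    - [0, 0, 0, 0, 0, 0]

```text
time: 64.45
ee_pos: [454.9, -410.6, 3.6]
orientation: [0.676, 0.737, 0.0, 0.001]
wrist_force: [-0.5, -0.2, -0.6]
finger_gap: 0.348
gripper_force: 59.5
```

apply_moves:
  rows:
    - [0, 0, 0, 0, 0, 0]
    - [0, 0, 0, 0, 0, 0]
    - [0, 0, 0, 0, 0, 0]
    - [0, 0, 0, 0, 0, 0]
    - [0, 0, -0.03, 0, 0, 0]
    - [0, 0, -0.05, 0, 0, 0]
    - [0, 0, -0.06, 0, 0, 0]
    - [0, 0, -0.06, 0, 0, 0]
    - [0, 0, -0.05, 0, 0, 0]
    - [0, 0, 0, 0, 0, 0]
  hand: 0.55

```text
time: 65.45
ee_pos: [456.2, -412.9, 195.7]
orientation: [0.676, 0.736, 0.001, 0.005]
wrist_force: [0.2, -0.2, -0.8]
finger_gap: 0.549
gripper_force: 0.0
```

Run:
```python
from wb import *
white("w20"); plan(430,268,260,94)
```

```text
394 170 16 [ 599. -397.   49.]
325 171 17 [ 529. -404.   49.]
248 169 28 [ 450. -409.   49.]
336 150 8 [ 537. -382.   49.]
378 150 9 [ 578. -378.   49.]
20 72 14 [ 233. -335.   49.]
t 65.5 at [ 455.4 -411.3  192.8] yaw 94.9 tilt 0.31 gap 0.545 F [-0.2  0.1 -0.8]
16 rows of [0.05657, 0.00274, -0.00576]
then 1 rows rz 0.111
full rotvec/8deg [0.032 0.022 0.111]
```

apply_moves:
  rows:
    - [0.05, 0, -0.01, 0, 0, 0]
    - [0.05, 0, -0.01, 0, 0, 0]
    - [0.05, 0, -0.01, 0, 0, 0]
    - [0.05, 0, -0.01, 0, 0, 0]
    - [0.05, 0, -0.01, 0, 0, 0]
    - [0.05, 0, -0.01, 0, 0, 0]
    - [0.05, 0, -0.01, 0, 0, 0]
    - [0.05, 0, -0.01, 0, 0, 0]
    - [0.05, 0, -0.01, 0, 0, 0]
    - [0.05, 0, -0.01, 0, 0, 0]
    - [0.05, 0, -0.01, 0, 0, 0]
    - [0, 0, 0, 0, 0, 0]

```text
time: 66.7
ee_pos: [418.5, 6.0, 272.5]
orientation: [0.673, 0.74, 0.0, -0.0]
wrist_force: [-0.3, -0.6, -0.4]
finger_gap: 0.551
gripper_force: 0.0
```

Run:
```python
from yel import *
s=shot("top","t21"); rep(s); c=cam("top")
g=cv2.inRange(cv2.cvtColor(s,cv2.COLOR_RGB2HSV),(0,0,185),(180,45,255)); g[:,:306]=0; g=cv2.morphologyEx(g,cv2.MORPH_CLOSE,np.ones((3,3)))
for q in cv2.findContours(g,cv2.RETR_EXTERNAL,cv2.CHAIN_APPROX_SIMPLE)[0]:
    if cv2.contourArea(q)>20: (a,b),r=cv2.minEnclosingCircle(q); print(round(a),round(b),round(r),(ray("top",a,b,35,c)+[2,4.5,0]).round(0))
o=get_obs(); print(o["time"],o["ee_pos"],o["wrist_force"])
p=cv2.imread("pics/t9.png")[:,:,::-1]; d=cv2.absdiff(s,p).max(2)
print("pad/press region diff",int((d[195:245,150:190]>40).sum()))
```

```text
wing 3871 3616 dmean -7.13 9.43 x [314.0, 340.0, 371.0] [307.0, 333.0, 371.0] y [134.0, 178.0, 232.30000000000018] [145.0, 186.0, 231.0] diff px 2701
star 3848 3114 dmean 0.76 -2.48 x [373.0, 401.0, 429.0] [373.0, 405.0, 429.0] y [142.0, 188.0, 226.0] [141.0, 185.0, 226.0] diff px 796
382 292 10 [ 219. -334.   35.]
399 208 11 [ 455. -404.   35.]
324 195 9 [ 500. -187.   35.]
391 189 5 [ 514. -384.   35.]
394 183 10 [ 530. -396.   35.]
328 164 10 [ 595. -203.   35.]
391 160 10 [ 600. -391.   35.]
66.75 [418.4904181    3.20745064 272.05007213] [ 0.41902135 -0.51944217 -0.01517076]
pad/press region diff 0
```

All knobs are in their bins, the treadle is up and the table is clicked in; I'm handing the job in.

```bash
python3 -c "
from bench import *
print(finish_job())"
```

```text
the job is handed in; nothing more can be done
None
```

The job is handed in, with no verdict returned: all three knobs present (one wing, two stars) were pressed at the treadle's stop and stand in their own bins, with the table clicked in and the treadle up; I only checked the wing's insert in a picture.

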